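# Pack the cleaning blocks, screw the jar shut and lock it with the pin

### The arm

A 6-joint arm with a two-finger parallel gripper is mounted at the origin on a cart in front of the work surface, level with it; the furniture and walls round the work are solid. World frame = base frame: x ahead of the robot, y to its left, z up, the work surface at z = 0. Lengths are in m, angles in rad, forces in N, time in s.
With the tool pointing down it reaches from about 0.4 to 0.825 m from the base axis. Payload 7 kg.
Tool frame: the origin (TCP) lies between the finger pads; the fingertips stand 14 mm ahead of it and the grasp point (between the pads) lies 5 mm behind it (bot.tip_extent is the distance from the TCP to the fingertips, in m); z points along the fingers, y is the direction in which the jaws open and shut (so a half turn about z gives the same grasp; the last joint's range is limited). The gripper opens to 88 mm and grips with 3 to 60 N. Pads are 19 mm wide; open, the fingers measure 130 mm over their backs; the gripper's body (78 mm by 193 mm) begins 47 mm behind the grasp point.
Start: joints at [1.59, 0.359, 0.012, 0, -1.224, -0.288], TCP at [0.179, 0.651, 0.241] pointing down, gripper open.
Joint ranges: [-3.07, 3.07], [-1.43, 2.12], [-1.02, 1.25], [-3.03, 1.67], [-3.05, -0], [-3.03, 3.03]. Speed limits (rad/s): [2.39, 2.39, 3.01, 3.14, 3.14, 3.14].

### API

Orientations are given as a rotation vector (axis times angle).
In Python, from cell import bot, vision, sign_off, nets gives the robot as it stands.
- The arm moves only by the tool send_rows, never from a script. Its argument "deltas" is a list that holds one entry, the list of rows, each a list of 7 numbers: the turn, a rotation vector about the world's x, y, z in degrees, then the shift along the world's x, y, z in mm, then the opening, from 0 (shut) to 1 (fully open). A call has 1 to 10 rows; each row is the pose to reach, as a shift and turn from the pose measured when the call began; what a row does not reach only later rows make up. A row lasts 1/12 s, in which the tool goes at most 41.7 mm and 7.16 degrees, less where a joint would pass 70% of its speed; a pose out of reach is approached as far as the arm can. A call with a gripper value outside its range is refused whole. The fingers move at their own pace and stop on an object; "squeeze" is the grip in N (left out, the last holds). Time passes only in rows, so rows that repeat a pose let the fingers close. It gives the time, the measured TCP pose, the force and the opening at its end, in the units of the state.
- bot.sense(): the state, without advancing time (a new reading comes with each control period).
- vision.snapshot(name): name is "scene" or "top"; returns a dict with "color" (480x640x3 uint8, red, green, blue), "range_z" (480x640 float32, m along the optical axis (not along the pixel's ray), 0 where there is no reading), "fov_y" (degrees; the focal length in pixels is half the picture's height over the tangent of half this angle, whatever the lens; pixels are square), "cx", "cy" (the principal point, pixels), "R" (3x3) and "t" (3): a world point X has camera coordinates R X + t. Camera axes: x right, y down, z forward; pixel columns grow to the right and rows downward; lengths in m; the calibration is good to about 2 mm. A picture is of the moment at which its call begins.
- sign_off(): hands the job in, once; it reports no verdict.
Trained networks look in a picture, given as the dict that the camera call returned (one of the last four; its "shot" number tells which), for a name from the list of things; names that differ only in an ending like _2 or _b are one class to them, and where a whole thing is asked for, a point or a joint stands for the part that bears it (a point fixed in the world has none). Each returns a list of dicts, best first, with "conf" (0 to 1); they miss things now and then, are a little off and sometimes report something else, mostly with a low value. They report only what shows in the picture. A call takes as long as a camera call. They do not tell look-alikes from the thing itself.
- nets.regions_of(picture, name): "mask" (480x640 bool, what is visible of it) and "location" ([column, row] in pixels, amid what is visible of it).
- nets.mark_of(picture, name): "location" ([column, row] in pixels: a listed point, or the origin of a listed thing).
The state is a dict: "time": time; "joint_positions": joint angles; "dq": joint speeds; "joint_torque": joint torques, N m; "tcp_pos": TCP position; "tcp_rot": TCP orientation; "wrist_force": force on the tool from outside, world axes, zero at the start; "torque": the same for the moment, N m; "grip_width": opening from 0.0 (shut) to 1.0 (fully open).
Only numpy, scipy, OpenCV 4.12 (cv2) and the standard library are available. Lean on these libraries where they do the work, as an engineer would, in place of code of your own. Each camera call takes 0.05 s, during which the arm holds its last target.

### The job

Put all the loose cleaning blocks into the jar, screw the blue lid on until it is fully home (its thread catches only after you have turned it back until it drops), and then lock it by pushing the red-handled pin down through the lid's ear and the eye in the jar's arm. Leave the pin standing in there down to its collar or nearly so, and do not disturb the other things on the counter.

Things in the scene. Friction and masses are not known exactly. Their poses are not given: they have to be found in the camera images.
- jar: Clear round canister fixed to the counter by a grey foot disc (112 mm across, 4 mm thick). 71 mm outside, 63 mm inside diameter, inner floor 5 mm and rim 90 mm above the counter. On its -x side a grey arm (57 to 63 mm high, 28 mm wide) reaches 70 mm out and holds the locking eye. Origin on the axis at counter level, z up.
- jar_thread (a point): Centre of the jar's mouth at rim height; round it the neck's white two-start right-hand thread (39 mm from the axis, 67 to 88 mm high). A lid set on mostly lies loose on the ridges, origin 78 to 83 mm (on the teeth that end them 87 mm) above the counter; turned forward (clockwise from above) it jams. Turned back up to 2.6 rad, lightly pressed, it drops 7 to 9 mm off the ridge's end, to about 75 mm.
- jar_eye (a point): Centre of the locking eye, a 12 mm hole in the jar's arm, at the arm's upper face: 58 mm from the jar's axis, 63 mm high; the arm is 6 mm thick, the hole goes through, with free space below.
- lid: Blue screw lid, 91 mm across, 120 g, upright on the counter. Origin: centre of the skirt's lower edge, z up. Skirt 22 mm deep, top plate 22 to 26 mm. Inside, a white plug 61 mm across with a tapered foot centres it in the jar's mouth. Ears at +x and -x reach 70 mm out, each with an eye. Two-fold symmetric: either ear may end over the jar's arm.
- lid_bar (a point): Grip point, 48 mm above the lid's origin, on its axis: a straight bar along the lid's x, 60 mm long, 14 mm thick (along y), from 26 to 58 mm above the origin. Pinch it across its thickness. Held in the fingers the lid cannot sink by itself: follow it down while turning, or press lightly (3 to 6 N).
- lid_lug (a point): Underside of one of the two lugs inside the skirt, at +y and -y, that run in the thread. Once dropped, the lid meets a stop less than 0.5 rad further back; turned clockwise 2.0 to 2.5 rad it goes down 6 mm to a firm stop: fully home, origin 69 mm above the counter, lid x in line with jar x (either way round), one ear over the jar's arm.
- lid_eye_a (a point): Centre of the eye in the lid's +x ear, upper face: 12 mm hole in a 5 mm thick plate, 58 mm from the axis, 26 mm above the lid's origin.
- lid_eye_b (a point): The same in the -x ear.
- pin: Locking pin, stands upright in its stand. Steel shank 6 mm thick and 46 mm long with a tapered tip, collar 20 mm across from 46 to 50 mm, red grip 24 mm (x) by 12 mm (y) from 50 to 82 mm above the tip. 50 g. Origin at the tip, z up the pin. Pinch the grip across its 12 mm and pull straight up.
- pin_tip (a point): Lower end of the pin.
- pin_grip (a point): Point to grip on the pin: 71 mm above the tip, on its axis.
- pin_stand: Fixed black block 46x46x54 mm; the pin hangs by its collar in a 10 mm hole in its top, its tip 8 mm above the counter. Origin at the centre of the underside.
- block0: Green cleaning block with a white waist, 30 mm (x) by 24 mm (y) by 13 mm high, 30 g, flat on the counter; three or four of such blocks are there, absent ones read None. Origin at its centre.
- block1: Green cleaning block with a white waist, 30 mm (x) by 24 mm (y) by 13 mm high, 30 g, flat on the counter; three or four of such blocks are there, absent ones read None. Origin at its centre.
- block2: Green cleaning block with a white waist, 30 mm (x) by 24 mm (y) by 13 mm high, 30 g, flat on the counter; three or four of such blocks are there, absent ones read None. Origin at its centre.
- block3: Green cleaning block with a white waist, 30 mm (x) by 24 mm (y) by 13 mm high, 30 g, flat on the counter; three or four of such blocks are there, absent ones read None. Origin at its centre.
- tub_berries: Bystander, leave alone: clear tub with pink filling, 69x69x75 mm. Origin at the centre of its underside.
- tub_oats: Bystander, leave alone: clear tub with beige filling, 69x69x75 mm. Origin at the centre of its underside.
- jigger: Bystander, leave alone: steel double measure, 46 mm across, 78 mm high. Origin at the centre of its underside.
- cinnamon: Bystander, leave alone: spice jar with a black cap, 44 mm across, 105 mm high. Origin at the centre of its underside.
There are look-alikes about, which are no part of the job. Leave any pink or yellow look-alike of the pin alone.

How it is judged:
By the outcome, as a careful person would: the job done as asked, in the order asked, and still so for the second after the job is handed in, with the robot touching nothing.
Of block0, block1, block2, block3 only 3 to 4 are there at a start; the rules pass over those that are not, and their reading is None.
At some moment in a run one of block0, block1, block2, block3 may be knocked a few centimetres aside while the robot is not near it.
It also fails if it takes over 200 s, if anything falls off the work surface, if the arm or the gripper's body presses on something with over 40 N, if the wrist force passes 120 N, or if a joint passes its speed limit or range.

## Working session

There is one attempt and no reset: what is moved stays moved. The work goes in short steps, Python scripts to look and compute and a tool call to move; the robot and the scene stay as the last step left them, time stands still between calls to the robot, and variables do not carry over. Pictures are saved under pics/ and viewed, and the job is handed in when it is done.

Besides the shell and the picture viewer there is one more tool, called after "Call:" as name([rows], argument=value, ...), one row to a line, values as JSON. send_rows: Moves the arm, as the interface text tells. Its arguments: {"type":"object","properties":{"deltas":{"type":"array","items":{"type":"array","items":{"type":"array","items":{"type":"number"}}}},"squeeze":{"type":"number"}},"required":["deltas"]}

```bash
ls; mkdir -p pics
cat > h.py <<'E'
import numpy as np, cv2, sys
from cell import bot, vision, sign_off, nets
def f(p): return p["color"].shape[0]/2/np.tan(np.radians(p["fov_y"])/2)
def w(p,u,v,z=None,dep=None):
    F=f(p); d=np.array([(u-p["cx"])/F,(v-p["cy"])/F,1.0]); R=np.array(p["R"]);t=np.array(p["t"])
    C=-R.T@t; D=R.T@d
    if dep is not None: return C+D*dep
    return C+D*(z-C[2])/D[2]
def px(p,X):
    c=np.array(p["R"])@np.array(X)+p["t"]; return f(p)*c[0]/c[2]+p["cx"], f(p)*c[1]/c[2]+p["cy"]
def cloud(p):
    v,u=np.mgrid[:480,:640]; F=f(p); z=p["range_z"]
    c=np.stack([(u-p["cx"])/F*z,(v-p["cy"])/F*z,z],-1)
    return (c-np.array(p["t"]))@np.array(p["R"])
def save(p,n,crop=None,s=1):
    im=p["color"][:,:,::-1]
    if crop: x0,y0,x1,y1=crop; im=im[y0:y1,x0:x1]
    if s!=1: im=cv2.resize(im,None,fx=s,fy=s,interpolation=cv2.INTER_CUBIC)
    cv2.imwrite("pics/"+n+".png",im)
E
python3 - <<'E'
from h import *
np.set_printoptions(precision=4,suppress=True)
for n in ["top","scene"]:
    p=vision.snapshot(n); save(p,n+"0"); print(n,p["fov_y"],-np.array(p["R"]).T@p["t"])
    C=cloud(p)
    for k in ["jar","lid","lid_bar","lid_eye_a","lid_eye_b","pin","pin_grip","pin_stand","jar_eye","jar_thread","block0","tub_berries","tub_oats","jigger","cinnamon"]:
        for m in nets.mark_of(p,k)[:6]:
            u,v=m["location"]; print(k,round(m["conf"],2),np.round([u,v]),C[min(479,int(v)),min(639,int(u))])
print(bot.sense())
E
```

```text
pics
top 52.92590884115297 [0.374  0.1636 1.0728]
jar 0.59 [320. 273.] [0.5299 0.1277 0.0066]
jar 0.55 [351. 162.] [0.7636 0.015  0.0482]
jar 0.23 [303. 173.] [0.7563 0.1287 0.0408]
lid 0.75 [226. 320.] [0.4594 0.3361 0.0575]
lid 0.19 [258. 246.] [0.6049 0.2511 0.055 ]
lid_bar 0.64 [221. 315.] [0.4715 0.3469 0.0594]
lid_eye_a 0.76 [199. 304.] [0.5064 0.4005 0.0013]
lid_eye_a 0.69 [248. 329.] [ 0.4353  0.3035 -0.0011]
lid_eye_b 0.76 [199. 304.] [0.5064 0.4005 0.0013]
lid_eye_b 0.69 [248. 329.] [ 0.4353  0.3035 -0.0011]
pin 0.74 [218. 242.] [ 0.6392  0.3426 -0.0009]
pin 0.66 [277. 218.] [0.675  0.2012 0.0002]
pin 0.48 [245. 210.] [0.7015 0.2709 0.008 ]
pin 0.45 [254. 243.] [0.6122 0.2584 0.0581]
pin_grip 0.81 [212. 270.] [0.5753 0.3634 0.0124]
pin_grip 0.71 [264. 189.] [0.7353 0.2215 0.0351]
pin_grip 0.52 [248. 236.] [0.6215 0.2657 0.0905]
pin_grip 0.45 [256. 203.] [0.7048 0.2416 0.0365]
pin_stand 0.75 [256. 246.] [0.6064 0.2556 0.0517]
pin_stand 0.19 [255. 242.] [0.6133 0.2568 0.0519]
jar_eye 0.78 [322. 296.] [0.4812 0.1315 0.0045]
jar_eye 0.62 [202. 306.] [ 0.5038  0.3954 -0.0041]
ja
[... 1588 characters left out ...]
[ 0.5987 -0.0387  0.0116]
tub_berries 0.69 [389. 251.] [0.7423 0.096  0.0183]
tub_oats 0.72 [431. 270.] [ 0.7572 -0.0148  0.0239]
jigger 0.73 [266. 215.] [0.6201 0.4133 0.0134]
cinnamon 0.65 [475. 292.] [ 0.7728 -0.1122  0.0178]
{'time': 1.6, 'joint_positions': array([ 1.5901,  0.3586,  0.0119,  0.    , -1.2241, -0.2881]), 'dq': array([-0.0005,  0.0007,  0.0005,  0.0016, -0.0016, -0.0014]), 'joint_torque': array([ -0.0005, -58.2371,  29.3302,   7.0024,   0.0123,  -0.    ]), 'tcp_pos': array([0.1793, 0.6507, 0.2406]), 'tcp_rot': array([ 3.1133, -0.4209,  0.0001]), 'wrist_force': array([-0.9689, -0.0082,  0.3215]), 'torque': array([-0.002 , -0.0316, -0.0202]), 'grip_width': 1.0009182771432605}
```

View pics/top0.png

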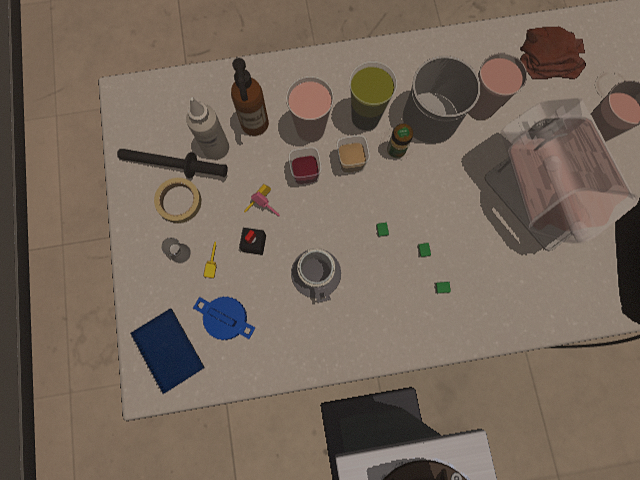

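View pics/scene0.png

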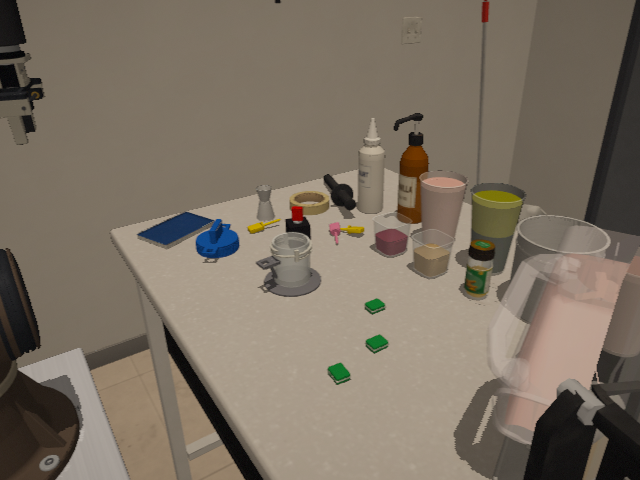

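Run:
```python
from h import *
np.set_printoptions(precision=4,suppress=True)
for n in ["top","scene"]:
    p=vision.snapshot(n); C=cloud(p)
    if n=="top":
        save(p,"cropA",(180,200,350,350),4); save(p,"cropB",(350,200,470,310),5)
    hsv=cv2.cvtColor(p["color"],cv2.COLOR_RGB2HSV)
    g=((hsv[...,0]>50)&(hsv[...,0]<85)&(hsv[...,1]>150)).astype(np.uint8)
    N,L,S,ce=cv2.connectedComponentsWithStats(g)
    for i in range(1,N):
        if S[i,4]<20: continue
        m=(L==i); 
        v,u=np.nonzero(m)
        P=np.array([w(p,a,b,z=0.013) for a,b in zip(u,v)])
        r=cv2.minAreaRect((P[:,:2]*1000).astype(np.float32))
        print(n,"green",S[i],P.mean(0),r, "z",np.median(C[m],0))
    if n=="top":
      r=((hsv[...,0]<8)|(hsv[...,0]>172))&(hsv[...,1]>190)&(hsv[...,2]>120)
      r[:, :200]=0; r[:,300:]=0; r[:215]=0;r[270:]=0
      v,u=np.nonzero(r); print("red",len(u),u.mean(),v.mean(),np.median(C[r],0)); P=np.array([w(p,a,b,z=0.086) for a,b in zip(u,v)]); print(P.mean(0),cv2.minAreaRect((P[:,:2]*1000).astype(np.float32)))
    else:
      r=((hsv[...,0]<8)|(hsv[...,0]>172))&(hsv[...,1]>190); r[:190]=0;r[240:]=0;r[:,:280]=0;r[:,310:]=0
      print("red",r.sum(),np.median(C[r],0),np.percentile(C[r],[5,95],axis=0))
    b=(hsv[...,0]>100)&(hsv[...,0]<122)&(hsv[...,1]>170)&(hsv[...,2]>90)
    b[:190]=0;b[350:]=0;b[:,:190]=0;b[:,260:]=0
    print("blue",b.sum())
    Q=C[b]; 
    top=Q[(Q[:,2]>0.05)&(Q[:,2]<.064)]; pl=Q[(Q[:,2]>.02)&(Q[:,2]<.032)]
    if len(top)>5: print("bar",top.mean(0),cv2.minAreaRect((top[:,:2]*1000).astype(np.float32)),len(top))
    pr=cv2.minAreaRect((pl[:,:2]*1000).astype(np.float32)); print("plate",pl.mean(0),pr,len(pl))
    J=C.reshape(-1,3); s=J[(J[:,0]>.4)&(J[:,0]<.65)&(J[:,1]>0.02)&(J[:,1]<.22)&(J[:,2]>.085)&(J[:,2]<.095)]
    (c,rr)=cv2.minEnclosingCircle((s[:,:2]*1000).astype(np.float32)); print("rim",c,rr,s.mean(0),len(s))
```

```text
red 42 249.07142857142858 234.9047619047619 [0.6208 0.2615 0.0901]
[0.6221 0.2618 0.086 ] ((622.1466064453125, 261.8321228027344), (8.613917350769043, 20.546859741210938), 45.45065689086914)
blue 1494
bar [0.466  0.3467 0.058 ] ((465.1522521972656, 347.1925964355469), (57.5078010559082, 13.56427001953125), 52.183509826660156) 155
plate [0.4651 0.3451 0.0261] ((465.8368835449219, 345.9067077636719), (129.10289001464844, 87.89237213134766), 22.69736099243164) 1325
rim (531.2656860351562, 135.3861846923828) 38.710994720458984 [0.5311 0.1346 0.0895] 235
scene green [471 270  14  11  51] [ 0.8306 -0.0692  0.013 ] ((833.5164184570312, -69.15782165527344), (39.21044921875, 16.956056594848633), 83.62840270996094) z [ 0.773  -0.1133  0.0552]
scene green [366 299  18  12 138] [ 0.6035 -0.0341  0.013 ] ((603.7691040039062, -33.88710021972656), (25.514015197753906, 29.9686222076416), 88.79427337646484) z [ 0.6039 -0.0344  0.0126]
scene green [366 335  22  14 184] [ 0.5414 -0.1171  0.013 ] ((541.4304809570312, -117.06787872314453), (25.06524658203125, 29.488361358642578), 88.65094757080078) z [ 0.5421 -0.1162  0.0125]
scene green [328 363  22  18 230] [ 0.4527 -0.1395  0.013 ] ((452.71441650390625, -139.17550659179688), (31.34186363220215, 23.076444625854492), 83.41947174072266) z [ 0.4529 -0.1395  0.0126]
red 158 [0.6201 0.2574 0.0764] [[0.6112 0.2509 0.0596]
 [0.6322 0.2662 0.0901]]
blue 907
bar [0.4632 0.3393 0.0566] ((466.2123718261719, 343.9428405761719), (58.963043212890625, 11.886075019836426), 50.90810775756836) 78
plate [0.4613 0.333  0.0254] ((465.2713928222656, 344.62481689453125), (129.17498779296875, 88.07210540771484), 80.616455078125) 627
rim (533.56689453125, 131.58404541015625) 38.91273880004883 [0.5309 0.1316 0.0883] 257
```

View pics/cropA.png

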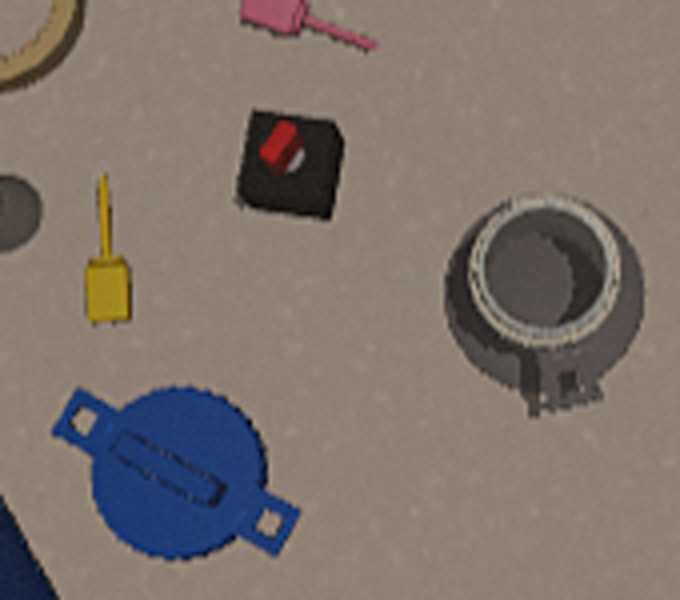

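View pics/cropB.png

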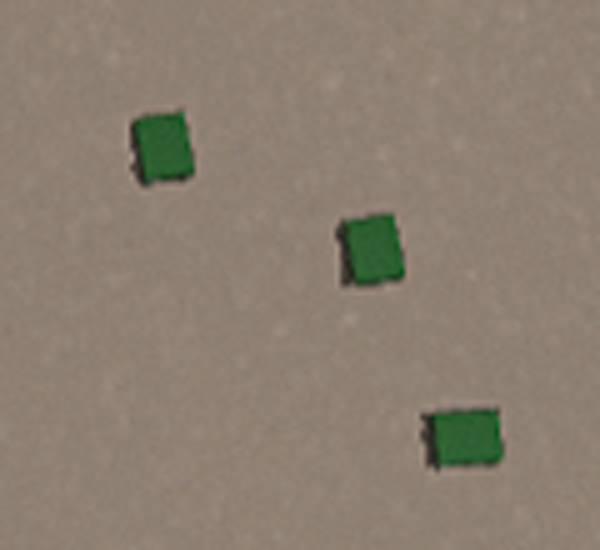

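```bash
cat > blk.py <<'E'
from h import *
def blocks(p,show=True):
    hsv=cv2.cvtColor(p["color"],cv2.COLOR_RGB2HSV); out=[]
    C=cloud(p)
    g=((hsv[...,0]>45)&(hsv[...,0]<90)&(hsv[...,1]>130)&(hsv[...,2]>40)).astype(np.uint8)
    N,L,S,ce=cv2.connectedComponentsWithStats(g)
    for i in range(1,N):
        if S[i,4]<30: continue
        m=L==i; v,u=np.nonzero(m); med=np.median(C[m],0)
        P=np.array([w(p,a,b,z=0.0130)[:2] for a,b in zip(u,v)])*1000
        r=cv2.minAreaRect(P.astype(np.float32)); (a,b)=r[1]; ang=r[2]
        if a<b: ang+=90; 
        ang=(ang+90)%180-90
        if med[2]<0.05: print("block",S[i].tolist(),P.mean(0).round(1),"rectc",np.round(r[0],1),"size",np.round(r[1],1),"long-axis deg",round(ang,1),"medz",med.round(4))
E
python3 - <<'E'
from blk import *
np.set_printoptions(precision=4,suppress=True)
for n in ["top","scene"]:
    p=vision.snapshot(n); print(n); blocks(p); C=cloud(p)
    J=C.reshape(-1,3); s=J[(J[:,0]>.43)&(J[:,0]<.51)&(J[:,1]>0.08)&(J[:,1]<.19)&(J[:,2]>.05)&(J[:,2]<.068)]
    r=cv2.minAreaRect((s[:,:2]*1000).astype(np.float32)); print("arm",s.mean(0),r,len(s))
    if n=="scene": save(p,"jars",(240,220,340,300),7)
    # foot disc ellipse
    # rim: fit circle to outer contour points
    s=J[(J[:,0]>.4)&(J[:,0]<.65)&(J[:,1]>0.02)&(J[:,1]<.22)&(J[:,2]>.084)&(J[:,2]<.096)]
    from scipy.optimize import least_squares
    A=np.c_[2*s[:,:2],np.ones(len(s))]; x=np.linalg.lstsq(A,(s[:,:2]**2).sum(1),rcond=None)[0]; print("rimfit",x[:2],np.sqrt(x[2]+x[0]**2+x[1]**2))
    s=J[(J[:,0]>.56)&(J[:,0]<.68)&(J[:,1]>0.2)&(J[:,1]<.32)&(J[:,2]>.045)&(J[:,2]<.06)]
    print("stand",cv2.minAreaRect((s[:,:2]*1000).astype(np.float32)))
    s=J[(J[:,0]>.56)&(J[:,0]<.68)&(J[:,1]>0.2)&(J[:,1]<.32)&(J[:,2]>.084)&(J[:,2]<.096)]
    print("grip",cv2.minAreaRect((s[:,:2]*1000).astype(np.float32)),len(s))
E
```

```text
top
block [377, 223, 11, 13, 86] [604.9 -30.7] rectc [604.2 -30.3] size [21.4 27.1] long-axis deg -0.4 medz [ 0.6048 -0.031   0.0127]
block [419, 243, 12, 13, 84] [ 543.  -114.6] rectc [ 542.1 -113.6] size [27.5 22.1] long-axis deg 0.1 medz [ 0.5431 -0.1146  0.0132]
block [436, 282, 14, 11, 80] [ 453.9 -136.8] rectc [ 453.4 -135.7] size [28.8 20.3] long-axis deg 86.8 medz [ 0.455  -0.1375  0.0131]
arm [0.4784 0.1318 0.063 ] ((482.1817626953125, 142.99278259277344), (56.87043380737305, 39.01946258544922), 76.28144836425781) 181
rimfit [0.5311 0.1353] 0.03376967843434836
stand ((620.3748168945312, 261.8638000488281), (46.30767059326172, 46.88569641113281), 72.52410125732422)
grip ((620.135009765625, 261.7984313964844), (12.96461296081543, 23.142263412475586), 48.252899169921875) 68
scene
block [365, 299, 19, 12, 140] [603.5 -34. ] rectc [603.8 -33.9] size [25.5 30. ] long-axis deg -1.2 medz [ 0.6033 -0.0342  0.0124]
block [366, 335, 22, 14, 187] [ 541.7 -117.1] rectc [ 541.8 -117.1] size [25.1 30.1] long-axis deg -1.3 medz [ 0.5418 -0.1169  0.0127]
block [328, 363, 22, 18, 232] [ 452.6 -139.4] rectc [ 452.7 -139.2] size [31.3 23.1] long-axis deg 83.4 medz [ 0.4527 -0.1391  0.0125]
arm [0.4863 0.1255 0.0612] ((484.5196533203125, 124.34186553955078), (45.506385803222656, 45.231937408447266), 7.896224021911621) 289
rimfit [0.5317 0.1338] 0.033512483187038054
stand ((620.82421875, 260.34295654296875), (53.78017044067383, 46.85573959350586), 71.57582092285156)
grip ((620.3397216796875, 259.56268310546875), (13.244170188903809, 22.795381546020508), 30.897212982177734) 45
```

View pics/jars.png

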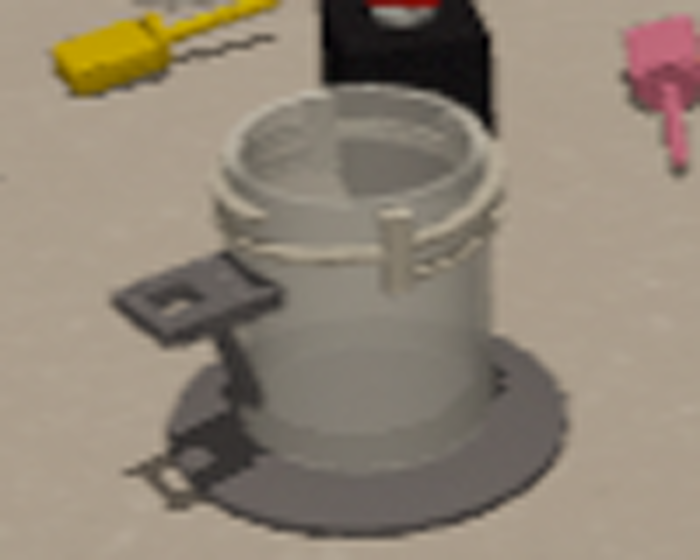

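Call:
send_rows([
  [[0,0,7,42,-68,-20,1],[0,0,10,63,-102,-40,1],[0,0,15,88,-140,-40,1],[0,0,15,110,-175,-40,1],[0,0,15,132,-210,-40,1],[0,0,15,154,-245,-40,1],[0,0,15,176,-280,-40,1],[0,0,15,198,-315,-40,1],[0,0,15,220,-350,-40,1],[0,0,15,240,-385,-40,1]],
], squeeze=20)

```text
time: 2.63
tcp_pos: [0.3984, 0.2999, 0.201]
tcp_rot: [-3.141, 0.01, -0.001]
wrist_force: [1.3, -0.2, 0.8]
grip_width: 0.998
```

Call:
send_rows([
  [[0,0,0,21,-34,0,1],[0,0,0,42,-68,0,1],[0,0,0,63,-102,0,1],[0,0,0,84,-136,0,1],[0,0,0,105,-170,0,1],[0,0,0,126,-204,0,1],[0,0,0,147,-238,-20,1],[0,0,0,168,-272,-50,1],[0,0,0,189,-306,-80,0.7],[0,0,0,206,-332,-100,0.6]],
])

```text
time: 3.47
tcp_pos: [0.5984, -0.0235, 0.1085]
tcp_rot: [-3.141, 0.01, -0.002]
wrist_force: [1.7, 1.2, 1.1]
grip_width: 0.903
```

Run:
```python
from blk import *
s=bot.sense(); print(s["tcp_pos"],s["joint_positions"],s["grip_width"])
for n in ["top","scene"]:
    p=vision.snapshot(n); print(n); blocks(p)
save(p,"s1",(300,240,480,400),4)
```

```text
[ 0.59844291 -0.02345312  0.10850561] [ 2.86415552e-01  3.49979245e-01 -3.29337404e-01 -8.22895621e-04
 -8.89887107e-01  1.27826882e+00] 0.9026969425128807
top
block [378, 231, 10, 4, 32] [595.6 -29.5] rectc [596.2 -28.9] size [20.5  7. ] long-axis deg 80.5 medz [ 0.5948 -0.0289  0.0132]
block [419, 243, 12, 13, 120] [ 542.5 -113.6] rectc [ 542.3 -113.5] size [22.2 27.6] long-axis deg -1.3 medz [ 0.5426 -0.114   0.0128]
block [436, 282, 14, 11, 118] [ 453.4 -135.7] rectc [ 453.4 -135.7] size [28.7 20.5] long-axis deg 86.2 medz [ 0.4535 -0.1356  0.0133]
scene
block [365, 299, 20, 12, 145] [603.5 -34.1] rectc [603.7 -33.7] size [25.9 31.1] long-axis deg -1.2 medz [ 0.6041 -0.0346  0.0125]
block [366, 335, 22, 14, 187] [ 541.7 -117.1] rectc [ 541.8 -117.1] size [25.1 30.1] long-axis deg -1.3 medz [ 0.5422 -0.1168  0.0125]
block [328, 363, 22, 18, 232] [ 452.6 -139.4] rectc [ 452.7 -139.2] size [31.3 23.1] long-axis deg 83.4 medz [ 0.4528 -0.1391  0.0125]
```

View pics/s1.png

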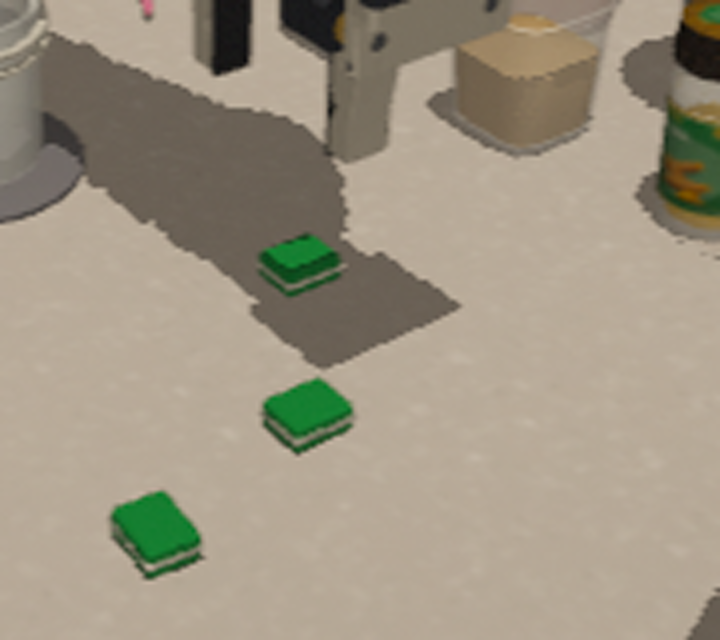

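Call:
send_rows([
  [[0,0,0,5,-8,0,0.6],[0,0,0,5,-8,-40,0.55],[0,0,0,5,-8,-70,0.55],[0,0,0,5,-8,-85,0.55],[0,0,0,5,-8,-92,0.55],[0,0,0,5,-8,-92,0.55],[0,0,0,5,-8,-92,0.2],[0,0,0,5,-8,-92,0.1],[0,0,0,5,-8,-92,0.1],[0,0,0,5,-8,-92,0.1]],
])

```text
time: 4.4
tcp_pos: [0.6037, -0.0331, 0.0143]
tcp_rot: [3.141, -0.015, -0.004]
wrist_force: [-0.6, 0.6, 6.5]
grip_width: 0.305
```

Call:
send_rows([
  [[0,0,0,0,0,0,0.1],[0,0,0,0,0,40,0.1],[0,0,0,0,0,80,0.1],[0,0,0,0,0,120,0.1],[0,0,0,0,0,120,0.1]],
])

```text
time: 4.82
tcp_pos: [0.6085, -0.0325, 0.1434]
tcp_rot: [-3.141, 0.012, -0.016]
wrist_force: [1.9, 0.0, -0.0]
grip_width: 0.269
```

Run:
```python
from blk import *
s=bot.sense(); print(s["tcp_pos"],s["grip_width"]*88)
p=vision.snapshot("scene"); blocks(p)
save(p,"s2",(300,180,480,340),4)
```

```text
[ 0.60848503 -0.03252737  0.14344195] 23.693260258300526
block [366, 335, 22, 14, 187] [ 541.7 -117.1] rectc [ 541.8 -117.1] size [25.1 30.1] long-axis deg -1.3 medz [ 0.5421 -0.1169  0.0125]
block [328, 363, 22, 18, 232] [ 452.6 -139.4] rectc [ 452.7 -139.2] size [31.3 23.1] long-axis deg 83.4 medz [ 0.4526 -0.1389  0.0125]
```

View pics/s2.png

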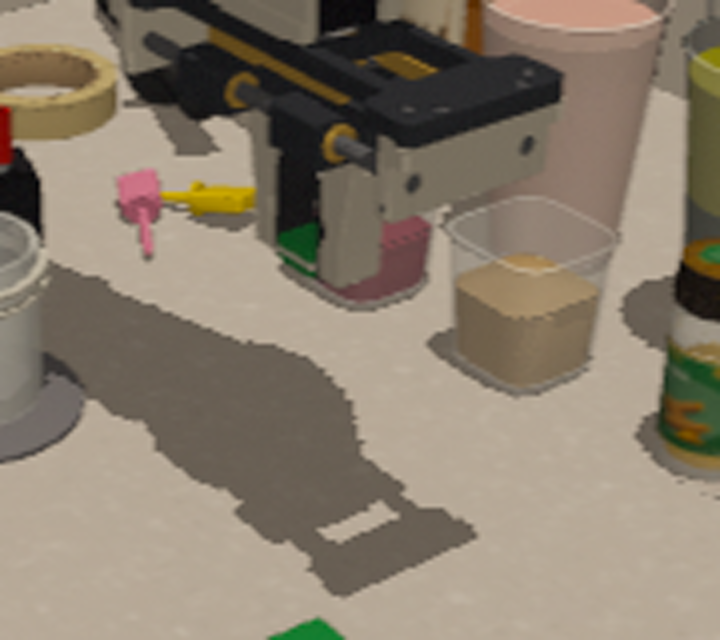

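Call:
send_rows([
  [[0,0,0,-15,32,10,0.1],[0,0,0,-30,65,10,0.1],[0,0,0,-45,98,10,0.1],[0,0,0,-60,130,5,0.1],[0,0,0,-77,167,0,0.1],[0,0,0,-77,167,-10,0.1],[0,0,0,-77,167,-30,0.1],[0,0,0,-77,167,-30,0.1],[0,0,0,-77,167,-30,0.1]],
])

```text
time: 5.62
tcp_pos: [0.5289, 0.1343, 0.109]
tcp_rot: [3.141, -0.013, 0.007]
wrist_force: [0.6, -1.0, 0.3]
grip_width: 0.268
```

Run:
```python
from blk import *
s=bot.sense(); print(s["tcp_pos"],s["grip_width"]*88)
p=vision.snapshot("scene"); 
save(p,"s3",(220,160,400,320),4)
```

```text
[0.52893545 0.13427074 0.10897921] 23.58838163138112
```

View pics/s3.png

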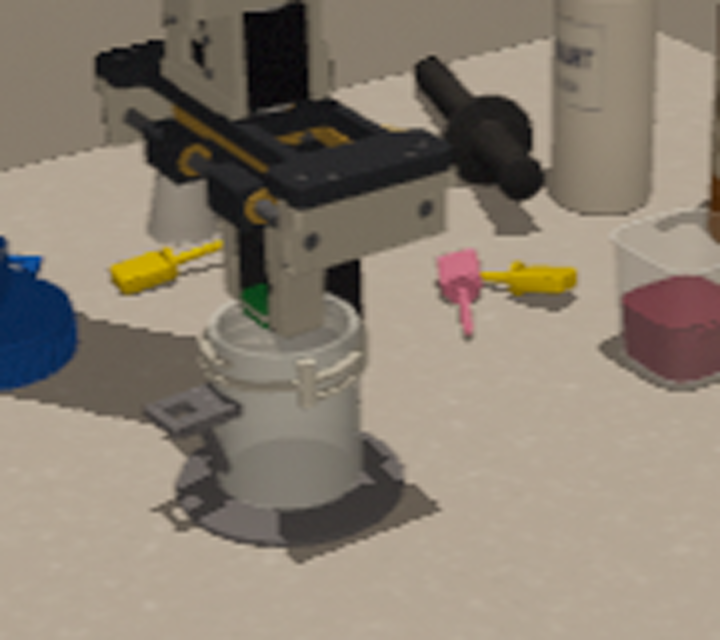

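Held over the mouth (crop shows the block between the fingers over the rim). Release a little, then lift.

Call:
send_rows([
  [[0,0,0,2,0,0,0.5],[0,0,0,2,0,0,0.5],[0,0,0,2,0,0,0.5],[0,0,0,2,0,0,0.5],[0,0,0,2,0,40,0.6],[0,0,0,2,0,70,0.6]],
])

```text
time: 6.17
tcp_pos: [0.5313, 0.1336, 0.1806]
tcp_rot: [3.14, -0.014, 0.006]
wrist_force: [1.3, 0.6, 1.0]
grip_width: 0.572
```

Call:
send_rows([
  [[0,0,0,2,-40,0,0.6],[0,0,0,4,-80,0,0.6],[0,0,0,6,-120,0,0.6],[0,0,0,7,-160,0,0.6],[0,0,0,8,-200,-20,0.6],[0,0,0,9,-240,-50,0.6],[0,0,0,10,-250,-80,0.6],[0,0,0,10,-250,-80,0.6]],
])

```text
time: 6.83
tcp_pos: [0.5371, -0.1198, 0.0947]
tcp_rot: [3.14, -0.022, -0.008]
wrist_force: [-1.5, 0.6, -0.4]
grip_width: 0.601
```

Run:
```python
from blk import *
s=bot.sense(); print(s["tcp_pos"],s["grip_width"]*88)
p=vision.snapshot("top"); blocks(p);save(p,"t4",(260,200,460,310),4)
p=vision.snapshot("scene"); blocks(p)
save(p,"s4",(220,200,460,400),3)
```

```text
[ 0.53708927 -0.11979345  0.09470312] 52.88342904685625
block [366, 335, 22, 14, 192] [ 541.6 -117.1] rectc [ 541.7 -117.1] size [25.1 30.7] long-axis deg -1.3 medz [ 0.5417 -0.117   0.0125]
block [328, 363, 22, 18, 232] [ 452.6 -139.4] rectc [ 452.7 -139.2] size [31.3 23.1] long-axis deg 83.4 medz [ 0.4528 -0.1395  0.0126]
```

View pics/t4.png

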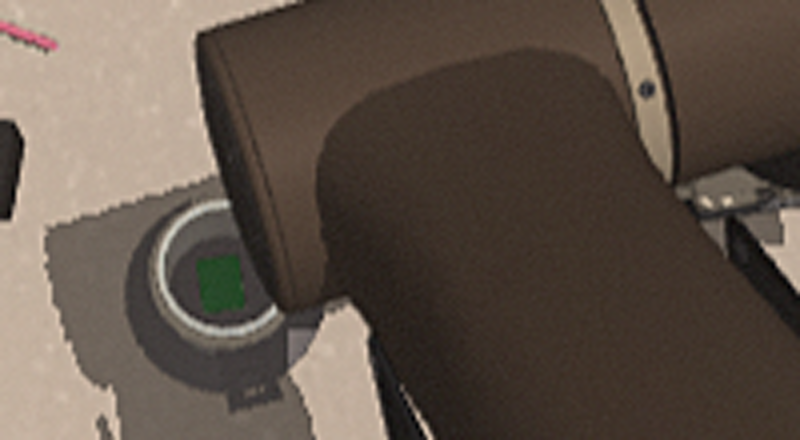

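View pics/s4.png

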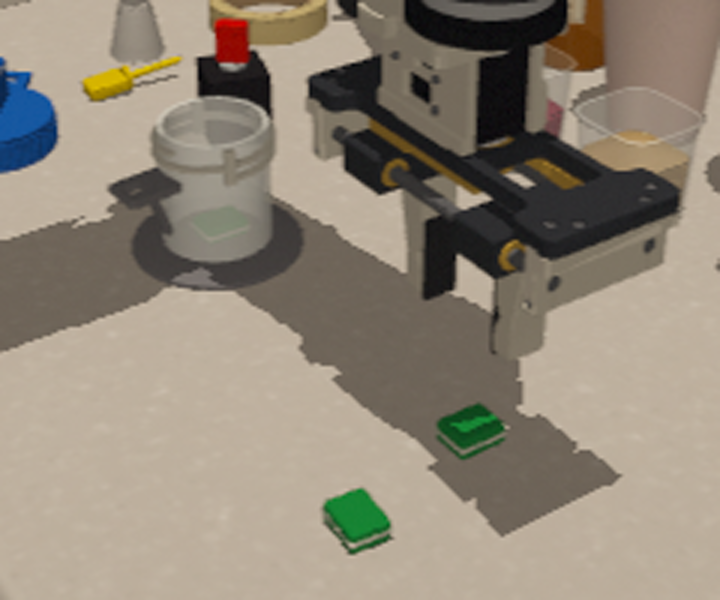

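Call:
send_rows([
  [[0,0,0,5,4,-20,0.6],[0,0,0,5,4,-50,0.6],[0,0,0,5,4,-70,0.6],[0,0,0,5,4,-77,0.6],[0,0,0,5,4,-77,0.4],[0,0,0,5,4,-77,0.1],[0,0,0,5,4,-77,0.1],[0,0,0,5,4,-77,0.1],[0,0,0,5,4,-77,0.1],[0,0,0,5,4,-77,0.1]],
])

```text
time: 7.77
tcp_pos: [0.5462, -0.1134, 0.0238]
tcp_rot: [3.14, -0.017, 0.005]
wrist_force: [-1.7, 2.7, 5.9]
grip_width: 0.268
```

Call:
send_rows([
  [[0,0,0,0,0,40,0.1],[0,0,0,0,0,80,0.1],[0,0,0,0,0,120,0.1],[0,0,0,0,0,140,0.1]],
])

```text
time: 8.1
tcp_pos: [0.5481, -0.1137, 0.1692]
tcp_rot: [3.139, -0.016, 0.015]
wrist_force: [1.6, 0.1, 0.5]
grip_width: 0.262
```

Run:
```python
from blk import *
s=bot.sense(); print(s["tcp_pos"],s["grip_width"]*88)
p=vision.snapshot("scene"); blocks(p)
save(p,"s5",(260,200,460,360),4)
```

```text
[ 0.54809478 -0.11368945  0.16923962] 23.062412673154853
block [328, 363, 22, 18, 232] [ 452.6 -139.4] rectc [ 452.7 -139.2] size [31.3 23.1] long-axis deg 83.4 medz [ 0.453  -0.1393  0.0126]
```

View pics/s5.png

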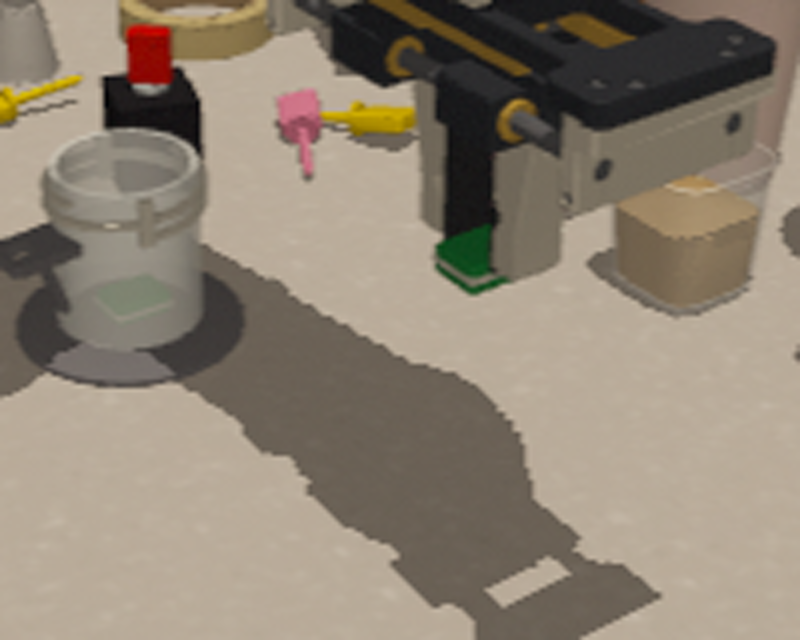

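Call:
send_rows([
  [[0,0,0,-2,38,0,0.1],[0,0,0,-4,78,0,0.1],[0,0,0,-6,118,0,0.1],[0,0,0,-8,158,0,0.1],[0,0,0,-10,198,0,0.1],[0,0,0,-13,238,-5,0.1],[0,0,0,-13,248,-20,0.1],[0,0,0,-13,248,-49,0.1],[0,0,0,-13,248,-49,0.1],[0,0,0,-13,248,-49,0.1]],
])

```text
time: 8.98
tcp_pos: [0.5354, 0.1337, 0.122]
tcp_rot: [3.137, -0.015, 0.017]
wrist_force: [-0.3, 0.3, 0.7]
grip_width: 0.266
```

Call:
send_rows([
  [[0,0,0,0,0,0,0.5],[0,0,0,0,0,0,0.5],[0,0,0,0,0,0,0.5],[0,0,0,0,0,0,0.5],[0,0,0,0,0,40,0.6],[0,0,0,0,0,70,0.6]],
])

```text
time: 9.48
tcp_pos: [0.5351, 0.1329, 0.1932]
tcp_rot: [3.136, -0.015, 0.015]
wrist_force: [1.3, -0.2, 1.6]
grip_width: 0.578
```

Call:
send_rows([
  [[0,0,-7,-12,-38,0,0.6],[0,0,-14,-24,-76,0,0.6],[0,0,-21,-36,-114,0,0.6],[0,0,-28,-48,-152,0,0.6],[0,0,-35,-60,-190,0,0.6],[0,0,-42,-72,-228,-20,0.6],[0,0,-49,-80,-266,-50,0.6],[0,0,-56,-80,-272,-80,0.6],[0,0,-63,-80,-272,-80,0.6],[0,0,-70,-80,-272,-80,0.6]],
])

```text
time: 10.32
tcp_pos: [0.4534, -0.1407, 0.1117]
tcp_rot: [2.546, -1.819, 0.003]
wrist_force: [0.3, -0.3, 0.5]
grip_width: 0.601
```

Run:
```python
from blk import *
s=bot.sense(); print(s["tcp_pos"],s["tcp_rot"],s["joint_positions"],s["grip_width"]*88)
p=vision.snapshot("top"); blocks(p);save(p,"t6",(260,200,480,330),3)
p=vision.snapshot("scene"); blocks(p)
save(p,"s6",(220,200,460,400),3)
```

```text
[ 0.45336416 -0.14071071  0.11174869] [ 2.54638565 -1.81921904  0.00284499] [ 0.12347046  0.16131309 -0.5968324   0.01388065 -0.81956257  0.19712411] 52.8660977191472
block [310, 261, 14, 17, 156] [538.9 132.2] rectc [538.3 133. ] size [33.  28.7] long-axis deg 1.8 medz [0.5364 0.1325 0.0307]
block [328, 363, 22, 18, 234] [ 452.6 -139.4] rectc [ 453.  -139.3] size [31.3 24. ] long-axis deg 84.8 medz [ 0.4528 -0.1395  0.0126]
```

View pics/t6.png

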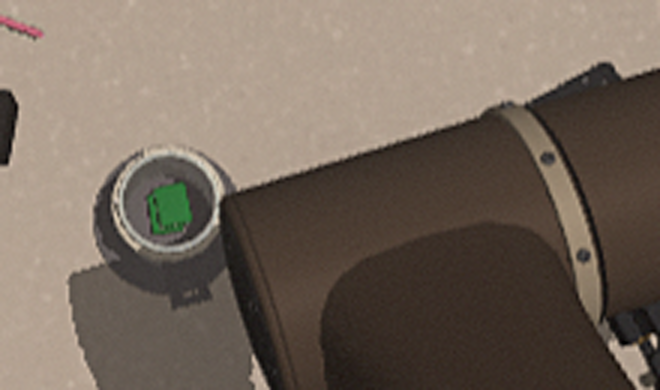

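View pics/s6.png

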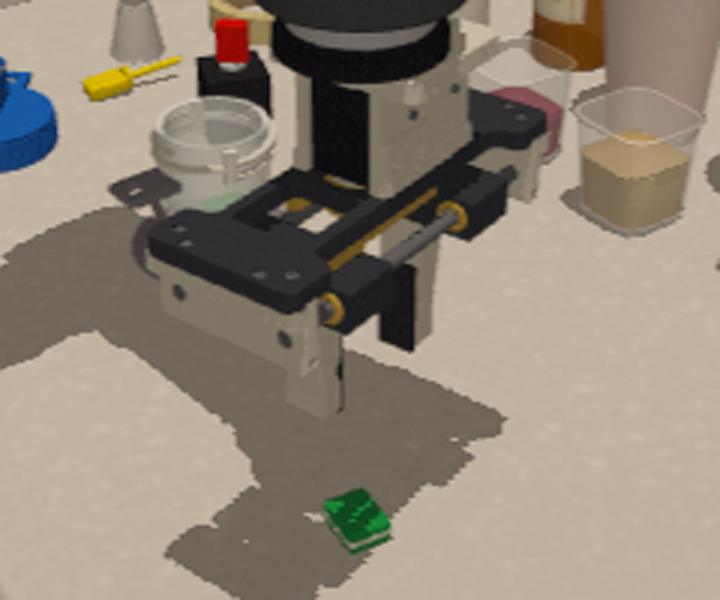

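Call:
send_rows([
  [[0,0,-7,0,2,0,0.6],[0,0,-14,0,2,-10,0.6],[0,0,-23,0,2,-30,0.6],[0,0,-23,0,2,-50,0.6],[0,0,-23,0,2,-80,0.6],[0,0,-23,0,2,-95,0.6],[0,0,-23,0,2,-95,0.6],[0,0,-23,0,2,-95,0.1],[0,0,-23,0,2,-95,0.1],[0,0,-23,0,2,-95,0.1]],
])

```text
time: 11.25
tcp_pos: [0.4564, -0.1377, 0.0198]
tcp_rot: [2.143, -2.285, 0.007]
wrist_force: [0.5, 0.7, 0.4]
grip_width: 0.434
```

Call:
send_rows([
  [[0,0,0,0,0,0,0.1],[0,0,0,0,0,0,0.1],[0,0,0,0,0,40,0.1],[0,0,0,0,0,80,0.1],[0,0,0,0,0,120,0.1],[0,0,0,0,0,150,0.1]],
])

```text
time: 11.75
tcp_pos: [0.457, -0.1378, 0.1736]
tcp_rot: [2.146, -2.286, 0.01]
wrist_force: [1.2, -0.0, -1.1]
grip_width: 0.269
```

Run:
```python
from blk import *
s=bot.sense(); print(s["tcp_pos"],s["tcp_rot"],s["joint_positions"],s["grip_width"]*88)
p=vision.snapshot("scene"); blocks(p)
save(p,"s7",(220,160,460,400),3)
```

```text
[ 0.45696371 -0.13779452  0.17364759] [ 2.14583609 -2.28620051  0.0104374 ] [ 0.12811608  0.08729285 -0.51371134  0.0108529  -0.97085009 -0.19756804] 23.670056343360997
```

View pics/s7.png

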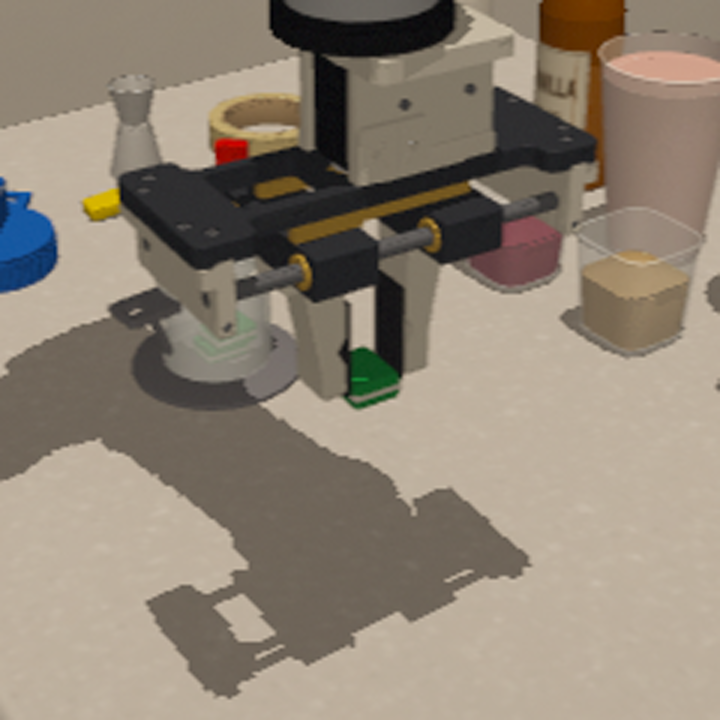

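Call:
send_rows([
  [[0,0,0,10,38,0,0.1],[0,0,0,21,76,0,0.1],[0,0,0,32,114,0,0.1],[0,0,0,43,152,0,0.1],[0,0,0,54,190,0,0.1],[0,0,0,65,228,0,0.1],[0,0,0,76,268,-5,0.1],[0,0,0,76,272,-25,0.1],[0,0,0,76,272,-55,0.1],[0,0,0,76,272,-55,0.1]],
])

```text
time: 12.63
tcp_pos: [0.5328, 0.1335, 0.1193]
tcp_rot: [2.147, -2.283, 0.016]
wrist_force: [-1.7, -0.9, -0.8]
grip_width: 0.264
```

Call:
send_rows([
  [[0,0,0,0,0,0,0.1],[0,0,0,0,0,0,0.5],[0,0,0,0,0,0,0.5],[0,0,0,0,0,0,0.5],[0,0,0,0,0,0,0.5],[0,0,0,0,0,40,0.5],[0,0,0,0,0,80,0.5]],
])

```text
time: 13.22
tcp_pos: [0.5316, 0.1325, 0.1992]
tcp_rot: [2.143, -2.281, 0.014]
wrist_force: [1.7, 1.3, 0.7]
grip_width: 0.499
```

Call:
send_rows([
  [[0,0,-7,-10,38,10,0.5],[0,0,-14,-20,76,10,0.5],[0,0,-21,-30,114,10,0.5],[0,0,-28,-40,152,10,0.5],[0,0,-28,-60,190,10,0.5],[0,0,-28,-68,211,10,0.5],[0,0,-28,-68,211,10,0.5]],
])

```text
time: 13.8
tcp_pos: [0.4624, 0.3474, 0.2099]
tcp_rot: [1.532, -2.729, 0.008]
wrist_force: [0.7, -0.5, 0.2]
grip_width: 0.494
```

Run:
```python
from blk import *
s=bot.sense(); print(s["tcp_pos"],s["tcp_rot"],s["joint_positions"],s["grip_width"]*88)
p=vision.snapshot("top"); blocks(p);save(p,"t8")
p=vision.snapshot("scene"); blocks(p); save(p,"s8")
```

```text
[0.46242535 0.34742938 0.20993398] [ 1.53215176 -2.72883454  0.00770707] [ 9.81640913e-01  2.30577605e-01 -2.40326443e-01 -1.18502532e-03
 -1.11285953e+00 -1.52869697e+00] 43.507768958769525
block [310, 263, 16, 17, 168] [532.9 130.3] rectc [534.  130.5] size [34.1 29.1] long-axis deg 4.5 medz [0.5274 0.131  0.0431]
```

View pics/t8.png

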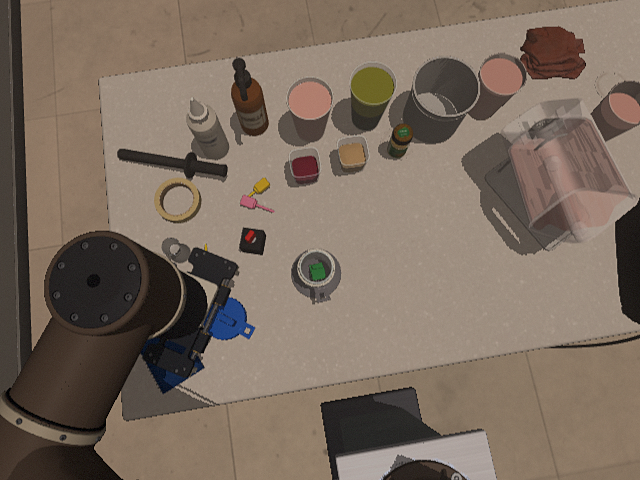

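View pics/s8.png

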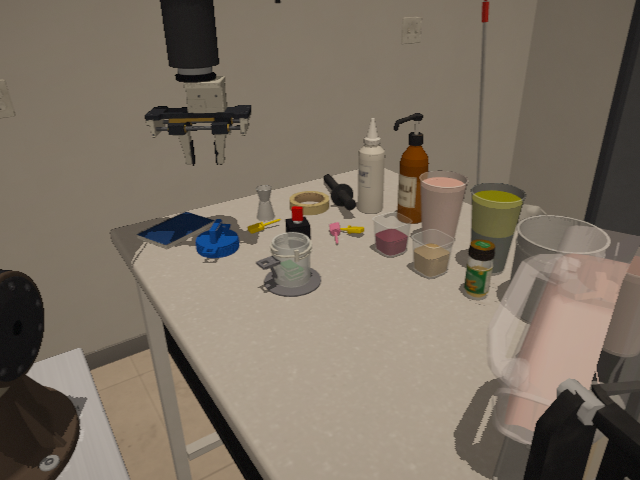

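Run:
```python
from blk import *
np.set_printoptions(precision=4,suppress=True)
p=vision.snapshot("top")
save(p,"t9",(290,240,350,310),10)
q=vision.snapshot("scene"); save(q,"s9",(250,225,330,300),10)
a=cv2.imread("pics/top0.png"); d=np.abs(a[...,::-1].astype(int)-p["color"]).sum(2)[180:225,230:290]; print("diff",(d>60).sum())
for n,P in (("top",p),("scene",q)):
  for k in ["jar_eye","jar_thread"]:
    for m in nets.mark_of(P,k)[:2]: print(n,k,m["conf"],m["location"],w(P,*m["location"],z=0.063 if k=="jar_eye" else .09))
  C=cloud(P).reshape(-1,3); u=(C[:,2]>.05)&(C[:,2]<.07)&(np.hypot(C[:,0]-.5315,C[:,1]-.1345)>.043)&(np.hypot(C[:,0]-.5315,C[:,1]-.1345)<.078)
  s=C[u]; an=np.degrees(np.arctan2(s[:,1]-.1345,s[:,0]-.5315))%360; print(n,len(s),"z",np.median(s[:,2]),"ang",np.percentile(an,[0,10,50,90,100]),s.mean(0))
  hsv=0
```

```text
diff 664
top jar_eye 0.55 [319.5, 295.1] [0.4756 0.1364 0.063 ]
top jar_thread 0.81 [316.0, 266.5] [0.5321 0.1344 0.09  ]
top 151 z 0.0629080619294958 ang [164.9942 170.5686 183.0284 194.9449 200.3855] [0.4757 0.1314 0.0629]
scene jar_eye 0.7 [266.4, 261.8] [0.4782 0.1295 0.063 ]
scene jar_thread 0.64 [289.7, 241.5] [0.529  0.1295 0.09  ]
scene 157 z 0.0622878989111104 ang [165.6107 172.4047 186.829  197.8349 206.2214] [0.4751 0.1286 0.0617]
```

View pics/t9.png

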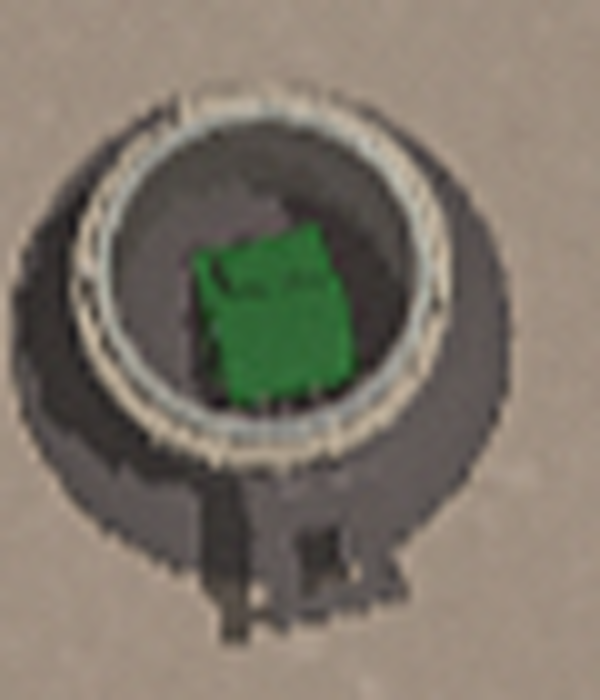

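View pics/s9.png

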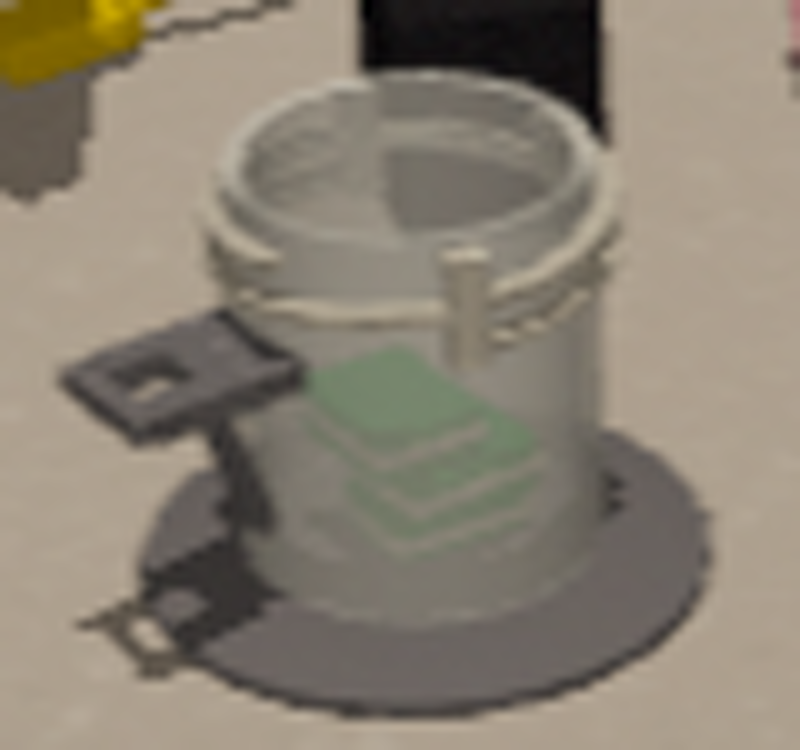

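Call:
send_rows([
  [[0,0,-6,3,-2,-30,0.5],[0,0,-6,3,-2,-60,0.5],[0,0,-6,3,-2,-90,0.5],[0,0,-6,3,-2,-120,0.5],[0,0,-6,3,-2,-120,0.5],[0,0,-6,3,-2,-120,0.5]],
])

```text
time: 14.7
tcp_pos: [0.467, 0.3394, 0.0887]
tcp_rot: [1.378, -2.805, 0.011]
wrist_force: [0.7, 0.6, 2.0]
grip_width: 0.503
```

Run:
```python
from blk import *
s=bot.sense(); print(s["tcp_pos"],s["tcp_rot"],s["joint_positions"][0]+s["joint_positions"][5],s["grip_width"]*88)
q=vision.snapshot("scene"); save(q,"s10",(160,160,280,280),6)
q=vision.snapshot("top"); save(q,"t10",(160,240,280,360),6)
```

```text
[0.46698171 0.33936063 0.08869179] [ 1.37761572 -2.80476765  0.01078464] -0.6558036949877761 44.277917945704175
```

View pics/s10.png

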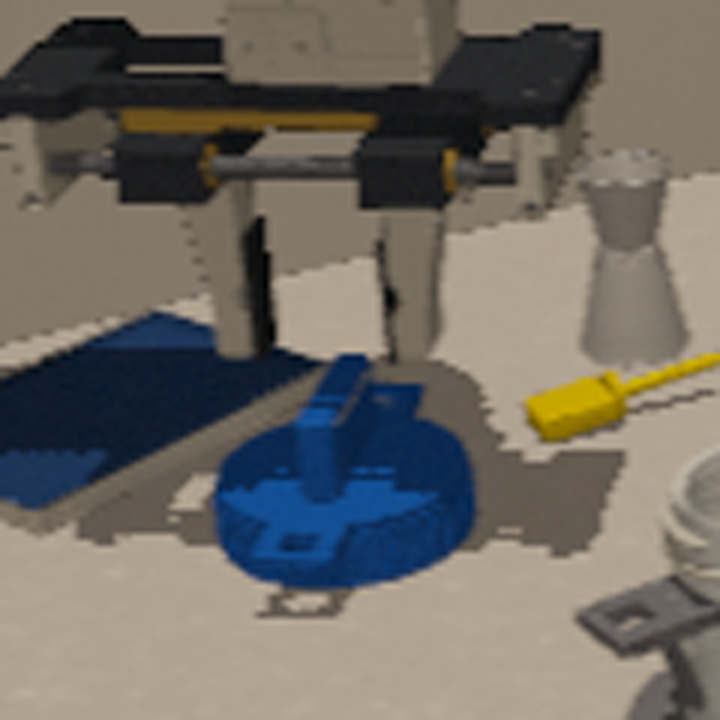

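View pics/t10.png

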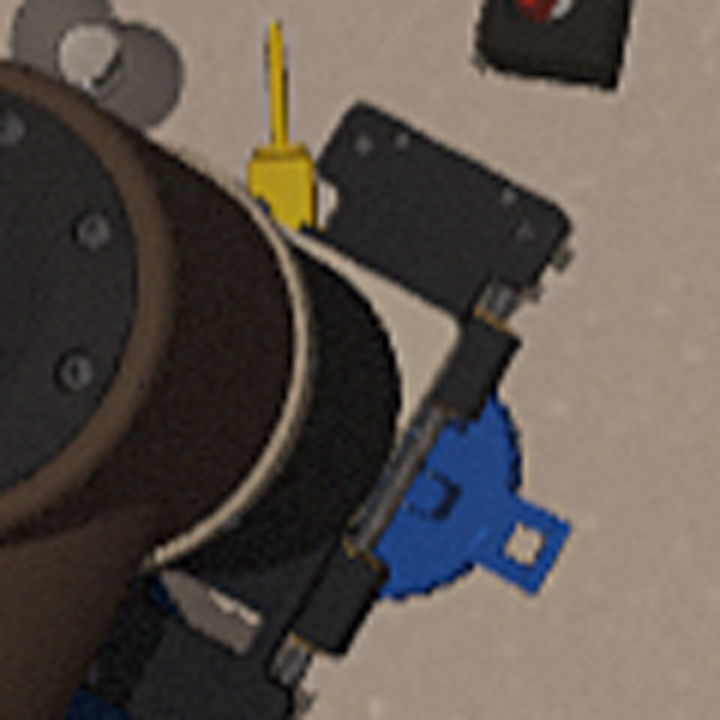

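Call:
send_rows([
  [[0,0,0,-1,6,0,0.5],[0,0,0,-1,6,-10,0.5],[0,0,0,-1,6,-25,0.5],[0,0,0,-1,6,-40,0.5],[0,0,0,-1,6,-44,0.5],[0,0,0,-1,6,-44,0.5],[0,0,0,-1,6,-44,0.5]],
])

```text
time: 15.38
tcp_pos: [0.4675, 0.3477, 0.0479]
tcp_rot: [1.382, -2.809, 0.007]
wrist_force: [0.1, 0.6, -0.5]
grip_width: 0.5
```

Call:
send_rows([
  [[0,0,0,0,0,0,0.3],[0,0,0,0,0,0,0.1],[0,0,0,0,0,0,0.05],[0,0,0,0,0,0,0.05],[0,0,0,0,0,0,0.05],[0,0,0,0,0,0,0.05]],
], squeeze=30)

```text
time: 15.88
tcp_pos: [0.4676, 0.3477, 0.0482]
tcp_rot: [1.382, -2.809, 0.007]
wrist_force: [-1.1, 0.6, 2.4]
grip_width: 0.152
```

Call:
send_rows([
  [[0,0,0,0,0,20,0.05],[0,0,0,0,0,50,0.05],[0,0,0,0,0,80,0.05],[0,0,0,0,0,110,0.05],[0,0,0,0,0,130,0.05],[0,0,0,0,0,130,0.05]],
])

```text
time: 16.38
tcp_pos: [0.4692, 0.3494, 0.1832]
tcp_rot: [1.386, -2.815, 0.003]
wrist_force: [0.2, 0.9, -2.4]
grip_width: 0.154
```

```bash
cat > lid.py <<'E'
from h import *
def lid(p,zt,c,R=0.1):
    hsv=cv2.cvtColor(p["color"],cv2.COLOR_RGB2HSV)
    b=(hsv[...,0]>100)&(hsv[...,0]<122)&(hsv[...,1]>150)&(hsv[...,2]>50)
    C=cloud(p); k=b&(np.hypot(C[...,0]-c[0],C[...,1]-c[1])<R)&(np.abs(C[...,2]-zt)<.006)
    return C,b,k
E
python3 - <<'E'
from lid import *
np.set_printoptions(precision=4,suppress=True)
s=bot.sense(); t=s["tcp_pos"]; print(t,np.degrees(s["joint_positions"][0]+s["joint_positions"][5]),s["grip_width"]*88,s["wrist_force"])
for n in ["scene","top"]:
    q=vision.snapshot(n); u,v=map(int,px(q,t-[0,0,.03])); save(q,n+"11",(max(0,u-60),max(0,v-60),u+60,v+60),6)
    C,b,k=lid(q,t[2]-.048+.026,t)
    print(n,k.sum(),C[k].mean(0),np.percentile(C[k][:,2],[10,50,90]),cv2.minAreaRect((C[k][:,:2]*1000).astype(np.float32)))
    for m in nets.mark_of(q,"lid_eye_a")[:3]: print(m["conf"],m["location"],w(q,*m["location"],z=t[2]-.022))
E
```

```text
[0.4692 0.3494 0.1832] -37.56578451758985 13.583400840303437 [ 0.2447  0.947  -2.3604]
scene 573 [0.4591 0.3295 0.1602] [0.1576 0.1605 0.1616] ((466.2650146484375, 341.94183349609375), (127.11979675292969, 89.88800811767578), 80.30619049072266)
0.84 [202.2, 189.8] [0.4319 0.2966 0.1612]
0.72 [215.2, 171.0] [0.4954 0.3835 0.1612]
0.5 [265.5, 260.3] [ 0.4042 -0.0216  0.1612]
top 399 [0.4413 0.3182 0.1572] [0.1556 0.157  0.1588] ((435.6393737792969, 316.75543212890625), (54.719181060791016, 73.1264419555664), 41.17943572998047)
0.56 [240.3, 328.7] [0.4287 0.2945 0.1612]
```

View pics/scene11.png

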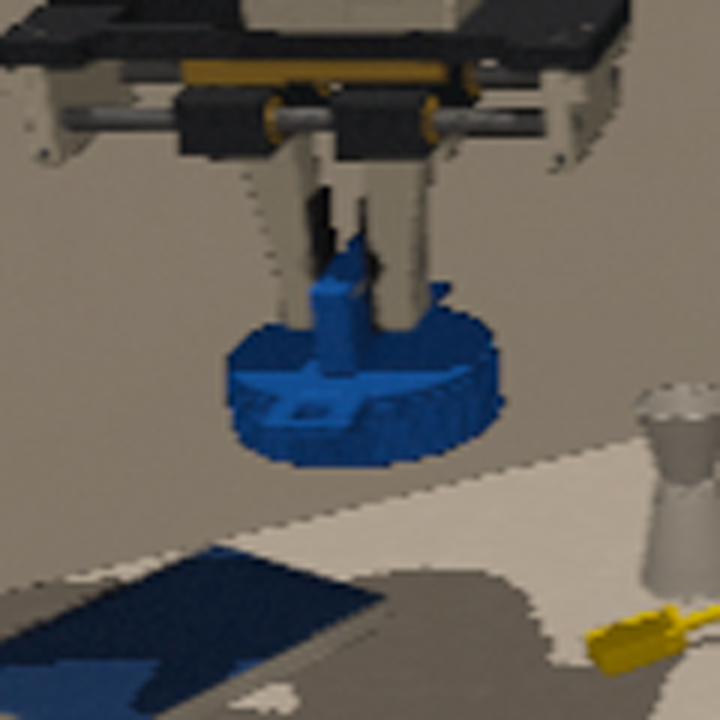

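View pics/top11.png

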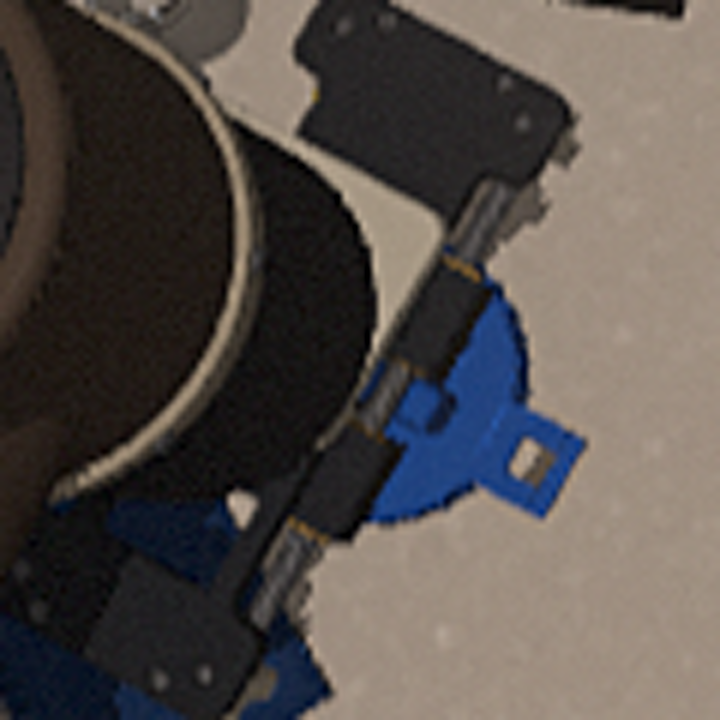

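Call:
send_rows([
  [[0,0,6,8,-22,0,0.05],[0,0,13,16,-45,0,0.05],[0,0,20,24,-70,0,0.05],[0,0,26,32,-95,0,0.05],[0,0,33,40,-120,0,0.05],[0,0,39,46,-145,0,0.05],[0,0,46,52,-170,0,0.05],[0,0,52,56,-190,0,0.05],[0,0,57,60,-207,-10,0.05],[0,0,57,60,-207,-10,0.05]],
])

```text
time: 17.42
tcp_pos: [0.5254, 0.1368, 0.1639]
tcp_rot: [2.555, -1.805, 0.012]
wrist_force: [-0.2, -0.4, -2.0]
grip_width: 0.156
```

Call:
send_rows([
  [[0,0,0,0,0,0,0.05],[0,0,0,0,0,0,0.05],[0,0,0,0,0,0,0.05]],
])

```text
time: 17.67
tcp_pos: [0.5252, 0.137, 0.1633]
tcp_rot: [2.553, -1.805, 0.012]
wrist_force: [0.1, 0.3, -1.5]
grip_width: 0.159
```

Run:
```python
from lid import *
np.set_printoptions(precision=4,suppress=True)
s=bot.sense(); t=s["tcp_pos"]; print(t,s["tcp_rot"],np.degrees(s["joint_positions"][0]+s["joint_positions"][5]),s["grip_width"]*88,s["wrist_force"])
for n in ["scene","top"]:
    q=vision.snapshot(n); u,v=map(int,px(q,t-[0,0,.07])); save(q,n+"12",(max(0,u-60),max(0,v-60),u+60,v+60),6); print("crop0",u-60,v-60)
    C,b,k=lid(q,t[2]-.048+.026,t)
    print(n,k.sum(),C[k].mean(0),np.percentile(C[k][:,2],[10,50,90]),cv2.minAreaRect((C[k][:,:2]*1000).astype(np.float32)))
    A=np.c_[C[k][:,:2]-t[:2],np.ones(k.sum())]; print("plane",np.linalg.lstsq(A,C[k][:,2],rcond=None)[0])
    for m in nets.mark_of(q,"lid_eye_a")[:3]: print(m["conf"],m["location"],w(q,*m["location"],z=t[2]-.022))
```

```text
[0.5252 0.137  0.1633] [ 2.5532 -1.8048  0.0117] 19.030857170526442 13.97768799332809 [ 0.1371  0.3382 -1.5029]
crop0 225 178
scene 870 [0.5169 0.1217 0.1406] [0.1381 0.1408 0.142 ] ((521.0784912109375, 131.97280883789062), (85.84579467773438, 134.22381591796875), 44.46658706665039)
plane [0.0201 0.0124 0.1409]
0.9 [260.9, 209.7] [0.5017 0.1859 0.1413]
0.85 [310.7, 221.0] [0.5521 0.0903 0.1413]
0.6 [264.0, 220.0] [0.4854 0.142  0.1413]
crop0 255 209
top 157 [0.5023 0.1155 0.1417] [0.1395 0.1417 0.144 ] ((505.7600402832031, 116.89322662353516), (40.92399597167969, 117.7853012084961), 26.757047653198242)
plane [ 0.0205 -0.0005  0.1421]
0.78 [341.2, 252.0] [0.5441 0.0823 0.1413]
0.61 [284.6, 280.6] [0.5066 0.2006 0.1413]
```

View pics/scene12.png

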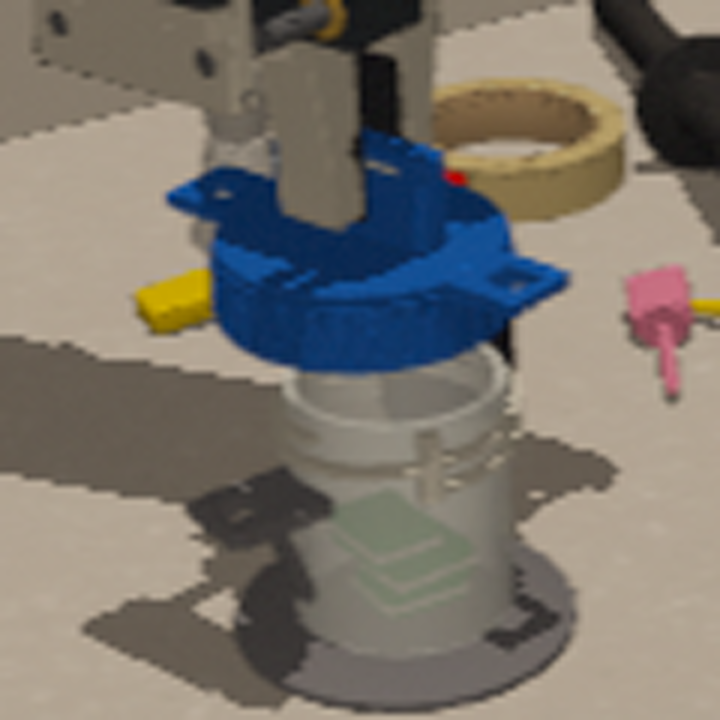

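View pics/top12.png

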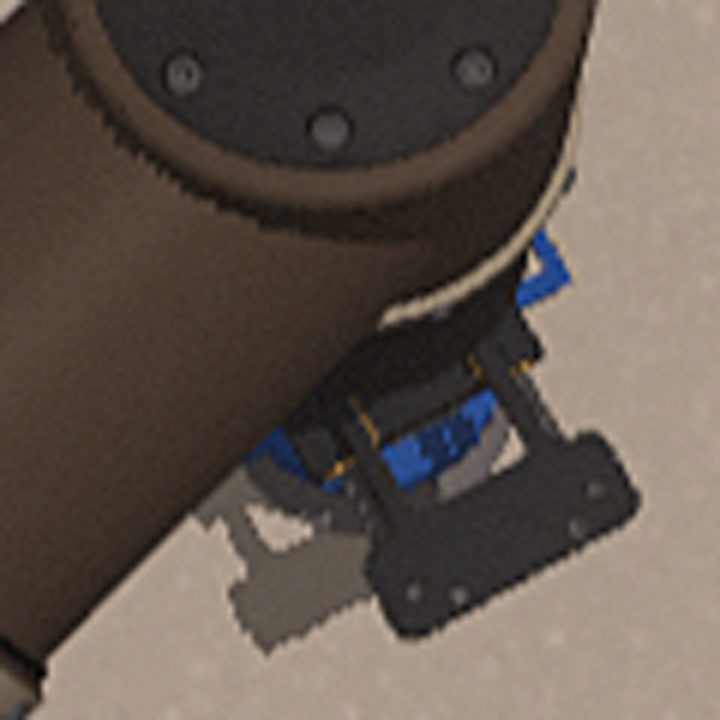

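```bash
cat > fit.py <<'E'
from lid import *
from scipy.optimize import minimize
def sil(p,x,y,z,yaw,bar=True):
    """project lid silhouette (skirt+plate+ears) polygon mask"""
    c,s=np.cos(yaw),np.sin(yaw); m=np.zeros((480,640),np.uint8)
    def hull(P):
        P=np.array(P); W=np.c_[x+c*P[:,0]-s*P[:,1],y+s*P[:,0]+c*P[:,1],z+P[:,2]]
        u=np.array([px(p,a) for a in W]); h=cv2.convexHull(np.round(u*16).astype(np.int32)); cv2.fillConvexPoly(m,h,1,cv2.LINE_8,4)
    a=np.linspace(0,2*np.pi,72); hull([(.0455*np.cos(t),.0455*np.sin(t),h) for t in a for h in (0,.026)])
    for g in (1,-1): hull([(g*r,w_,h) for r in (.03,.07) for w_ in (-.013,.013) for h in (.021,.026)])
    hull([(r,w_,h) for r in (-.03,.03) for w_ in (-.007,.007) for h in (.026,.058)])
    return m
def fitlid(p,x0,z,yaw,free_yaw=True,win=80):
    hsv=cv2.cvtColor(p["color"],cv2.COLOR_RGB2HSV)
    b=((hsv[...,0]>100)&(hsv[...,0]<122)&(hsv[...,1]>150)&(hsv[...,2]>40)).astype(np.uint8)
    u,v=map(int,px(p,[*x0,z])); W=np.zeros_like(b); W[max(0,v-win):v+win,max(0,u-win):u+win]=1; b&=W
    # occluders: pixels nearer than expected and not blue -> ignore
    C=cloud(p); R3=np.array(p["R"]); 
    dz=p["range_z"]; 
    def cost(q):
        m=sil(p,q[0]/1000,q[1]/1000,z,q[2]/20)
        cc=R3@np.array([q[0]/1000,q[1]/1000,z+.02])+p["t"]
        occ=(b==0)&(dz<cc[2]+.05)&(dz>0)&(C[...,2]>z+.027)
        e=(m!=b)&~occ
        return e.sum()
    best=None
    q0=np.array([x0[0]*1000,x0[1]*1000,yaw*20])
    st=np.array([4,4,1.5]);
    r=minimize(cost,q0,method="Nelder-Mead",options=dict(initial_simplex=np.vstack([q0,q0+[5,0,0],q0+[0,5,0],q0+[0,0,2.]]),xatol=.05,fatol=.5,maxiter=200))
    return r.x[:2],np.degrees(r.x[2]/20),r.fun,b.sum()
E
python3 - <<'E'
from fit import *
s=bot.sense(); t=s["tcp_pos"]
q=vision.snapshot("scene")
for dz in (.048,.046): print(fitlid(q,t[:2],t[2]-dz,np.radians(109)))
for z in (.09,.128): print(px(q,[.5315,.1345,z]))
E
```

```text
(array([527.2027669 , 139.04915104]), np.float64(108.13893849439965), np.float64(162.0), np.uint64(1513))
(array([524.86634367, 135.52617344]), np.float64(105.89901607686264), np.float64(172.0), np.uint64(1513))
(np.float64(289.52271550248855), np.float64(240.12348083694133))
(np.float64(288.6473123791119), np.float64(221.82756512531566))
```

Run:
```python
from fit import *
s=bot.sense(); t=s["tcp_pos"]
q=vision.snapshot("top")
for x0 in (t[:2],t[:2]+[.003,-.006]):
  for dz in (.048,): print(fitlid(q,x0,t[2]-dz,np.radians(109)))
for e in ((.058,),(-.058,)):
  for c in ((.5252,.137),(.527,.139),(.530,.134)):
    a=np.radians(109); print(c,e,px(q,[c[0]+e[0]*np.cos(a),c[1]+e[0]*np.sin(a),t[2]-.022]))
```

```text
(array([525.67042772, 137.615623  ]), np.float64(109.80197976607431), np.float64(62.0), np.uint64(165))
(array([526.19094667, 136.95346961]), np.float64(109.67392232807356), np.float64(60.0), np.uint64(165))
(0.5252, 0.137) (0.058,) (np.float64(289.0598574196226), np.float64(279.94256419657955))
(0.527, 0.139) (0.058,) (np.float64(287.8989278612048), np.float64(279.2010601901015))
(0.53, 0.134) (0.058,) (np.float64(290.2073428001693), np.float64(277.261785286787))
(0.5252, 0.137) (-0.058,) (np.float64(341.26574432526075), np.float64(251.900720922956))
(0.527, 0.139) (-0.058,) (np.float64(340.1015806578062), np.float64(251.178755253098))
(0.53, 0.134) (-0.058,) (np.float64(342.3331155684479), np.float64(249.28987106348927))
```

Call:
send_rows([
  [[0,0,0,3,-2,0,0.05],[0,0,0,5.5,-3,-5,0.05],[0,0,0,5.5,-3,-15,0.05],[0,0,0,5.5,-3,-22,0.05],[0,0,0,5.5,-3,-25,0.05],[0,0,0,5.5,-3,-27,0.05],[0,0,0,5.5,-3,-27,0.05]],
])

```text
time: 18.55
tcp_pos: [0.5304, 0.1337, 0.1373]
tcp_rot: [2.555, -1.803, 0.012]
wrist_force: [-2.8, -2.0, 5.1]
grip_width: 0.158
```

Run:
```python
from fit import *
s=bot.sense(); t=s["tcp_pos"]; print(t,s["wrist_force"],s["torque"])
q=vision.snapshot("scene")
print(fitlid(q,t[:2],t[2]-.048,np.radians(109)))
u,v=map(int,px(q,t-[0,0,.07])); save(q,"scene13",(max(0,u-60),max(0,v-60),u+60,v+60),6)
```

```text
[0.53039346 0.13373885 0.13730101] [-2.7998626  -1.95345786  5.12878181] [-0.46099592  1.01946408 -0.04864958]
(array([531.51443431, 135.78345121]), np.float64(106.19645370112164), np.float64(122.0), np.uint64(1481))
```

View pics/scene13.png

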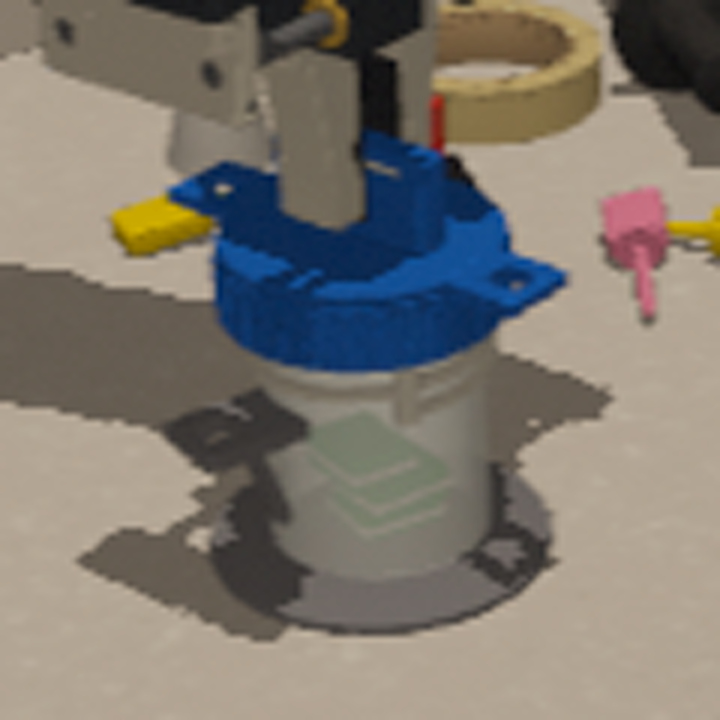

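Run:
```python
from fit import *
from scipy.optimize import minimize
T=vision.snapshot("top"); S=vision.snapshot("scene")
it=cv2.imread("pics/t8.png"); isc=cv2.imread("pics/s8.png")
def grad(im):
    g=cv2.GaussianBlur(im.astype(np.float32),(0,0),0.8); gx=np.stack([cv2.Sobel(g[...,i],cv2.CV_32F,1,0) for i in range(3)]); gy=np.stack([cv2.Sobel(g[...,i],cv2.CV_32F,0,1) for i in range(3)])
    return np.sqrt((gx**2+gy**2).sum(0))
def circ(p,g,c,r,z,angs):
    u=np.array([px(p,[c[0]/1000+r*np.cos(a),c[1]/1000+r*np.sin(a),z]) for a in angs]).astype(np.float32)
    return cv2.remap(g,u[:,:1],u[:,1:],cv2.INTER_LINEAR).mean()
A=np.linspace(0,2*np.pi,180)
for nm,p,im in (("top",T,it),("scene",S,isc)):
    g=grad(im)
    for lab,r,z,ang in (("foot",.056,.004,A),("foot0",.056,0.0,A),("rim_in",.0315,.09,A),("rim_out",.0355,.09,A)):
        best=max(((circ(p,g,(x,y),r,z,ang),x,y) for x in np.arange(522,542,.5) for y in np.arange(125,145,.5)))
        print(nm,lab,best)
```

```text
top foot (np.float32(266.0649), np.float64(531.5), np.float64(134.5))
top foot0 (np.float32(265.80475), np.float64(532.0), np.float64(134.5))
top rim_in (np.float32(387.94595), np.float64(532.5), np.float64(134.5))
top rim_out (np.float32(339.66003), np.float64(530.0), np.float64(139.5))
scene foot (np.float32(257.7647), np.float64(530.5), np.float64(130.0))
scene foot0 (np.float32(252.22153), np.float64(533.5), np.float64(135.0))
scene rim_in (np.float32(254.2002), np.float64(537.5), np.float64(136.5))
scene rim_out (np.float32(218.04132), np.float64(536.0), np.float64(131.5))
```

Call:
send_rows([
  [[0,0,0,1,-0.5,1,0.05],[0,0,0,2,-1,0,0.05],[0,0,0,2,-1,-2,0.05],[0,0,0,2,-1,-3,0.05],[0,0,0,2,-1,-3,0.05],[0,0,0,2,-1,-3,0.05]],
])

```text
time: 19.2
tcp_pos: [0.5336, 0.1334, 0.1345]
tcp_rot: [2.556, -1.804, 0.014]
wrist_force: [3.4, 1.5, 0.2]
grip_width: 0.162
```

Call:
send_rows([
  [[0,0,0,0,0,-1,0.05],[0,0,0,0,0,-2,0.05],[0,0,0,0,0,-3,0.05],[0,0,0,0,0,-4,0.05],[0,0,0,0,0,-4,0.05]],
])

```text
time: 19.62
tcp_pos: [0.534, 0.1346, 0.1321]
tcp_rot: [2.559, -1.805, 0.015]
wrist_force: [-0.9, 7.4, 2.0]
grip_width: 0.157
```

Call:
send_rows([
  [[0,0,0,0,1,-1,0.05],[0,0,0,0,1,-2,0.05],[0,0,0,0,1,-3,0.05],[0,0,0,0,1,-4,0.05],[0,0,0,0,1,-4,0.05]],
])

```text
time: 20.03
tcp_pos: [0.5338, 0.1357, 0.1302]
tcp_rot: [2.56, -1.804, 0.016]
wrist_force: [-11.1, 2.7, 24.1]
grip_width: 0.156
```

Call:
send_rows([
  [[0,0,0,-0.5,0.3,1,0.05],[0,0,0,-1,0.3,1.5,0.05],[0,0,3,-1,0.3,1,0.05],[0,0,6,-1,0.3,0.5,0.05],[0,0,9,-1,0.3,0,0.05],[0,0,9,-1,0.3,0,0.05]],
])

```text
time: 20.53
tcp_pos: [0.5329, 0.1357, 0.13]
tcp_rot: [2.696, -1.594, 0.017]
wrist_force: [1.0, -0.7, 2.4]
grip_width: 0.155
```

Call:
send_rows([
  [[0,0,3,0,0,-0.5,0.05],[0,0,6,0,0,-0.7,0.05],[0,0,9,0,0,-0.7,0.05],[0,0,12,0,0,-0.7,0.05],[0,0,12,0,0,-0.7,0.05]],
])

```text
time: 20.95
tcp_pos: [0.5325, 0.1355, 0.1284]
tcp_rot: [2.848, -1.303, 0.017]
wrist_force: [1.1, 0.9, -2.0]
grip_width: 0.157
```

Call:
send_rows([
  [[0,0,1,0,0,-1,0.05],[0,0,2,0,0,-2,0.05],[0,0,3,0,0,-3,0.05],[0,0,3,0,0,-4,0.05],[0,0,3,0,0,-4,0.05]],
])

```text
time: 21.37
tcp_pos: [0.5325, 0.1354, 0.1242]
tcp_rot: [2.881, -1.229, 0.017]
wrist_force: [0.9, 1.4, -1.5]
grip_width: 0.16
```

Call:
send_rows([
  [[0,0,0,0,0,-1,0.05],[0,0,0,0,0,-2,0.05],[0,0,0,0,0,-3,0.05],[0,0,0,0,0,-3,0.05]],
])

```text
time: 21.7
tcp_pos: [0.5328, 0.1353, 0.1233]
tcp_rot: [2.882, -1.228, 0.019]
wrist_force: [-7.4, -0.9, 19.1]
grip_width: 0.157
```

Call:
send_rows([
  [[0,0,0,0,0,-0.3,0.05],[0,0,-4,0,0,-0.5,0.05],[0,0,-8,0,0,-0.7,0.05],[0,0,-12,0,0,-0.9,0.05],[0,0,-16,0,0,-1.1,0.05],[0,0,-20,0,0,-1.3,0.05],[0,0,-24,0,0,-1.5,0.05],[0,0,-24,0,0,-1.5,0.05]],
])

```text
time: 22.37
tcp_pos: [0.5331, 0.1355, 0.1223]
tcp_rot: [2.559, -1.804, 0.017]
wrist_force: [0.7, -0.5, 4.5]
grip_width: 0.158
```

Run:
```python
from fit import *
s=bot.sense(); t=s["tcp_pos"]; print(t,s["wrist_force"],s["torque"],np.degrees(s["joint_positions"][0]+s["joint_positions"][5]))
q=vision.snapshot("scene")
print(fitlid(q,t[:2],t[2]-.048,np.radians(109)))
u,v=map(int,px(q,t-[0,0,.07])); save(q,"scene14",(max(0,u-60),max(0,v-60),u+60,v+60),6)
```

```text
[0.53311695 0.13548693 0.122315  ] [ 0.71104392 -0.47025015  4.51641816] [ 0.20228105 -0.37699081 -0.07321537] 19.00333432040189
(array([534.61302782, 137.44083929]), np.float64(107.51844847176893), np.float64(133.0), np.uint64(1448))
```

View pics/scene14.png

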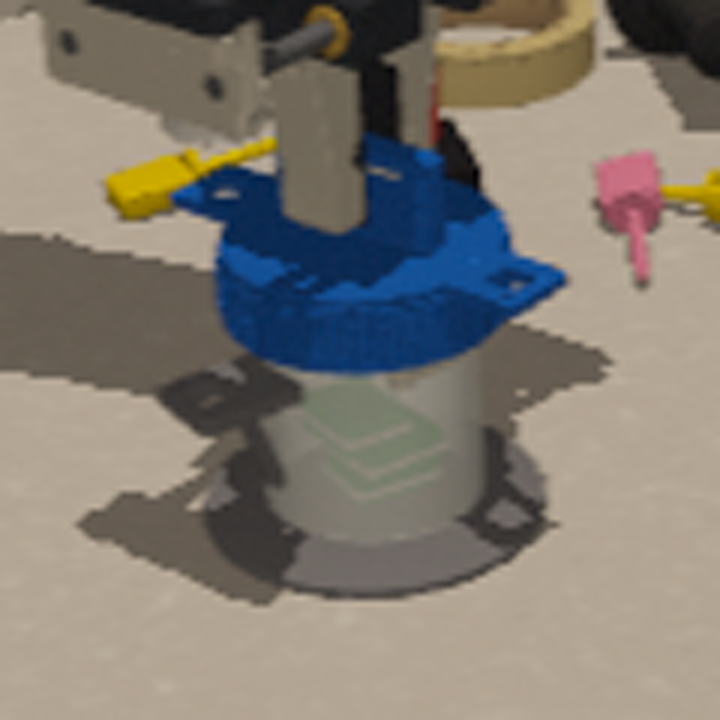

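Call:
send_rows([
  [[0,0,-5,0,0,-0.6,0.05],[0,0,-10,0,0,-0.8,0.05],[0,0,-15,0,0,-1.0,0.05],[0,0,-20,0,0,-1.3,0.05],[0,0,-25,0,0,-1.5,0.05],[0,0,-30,0,0,-1.7,0.05],[0,0,-35,0,0,-2.0,0.05],[0,0,-40,0,0,-2.3,0.05],[0,0,-40,0,0,-2.3,0.05]],
])

```text
time: 23.17
tcp_pos: [0.5336, 0.1354, 0.1204]
tcp_rot: [1.79, -2.566, 0.011]
wrist_force: [2.0, 0.1, 4.5]
grip_width: 0.159
```

Call:
send_rows([
  [[0,0,-5,0,0,-0.6,0.05],[0,0,-10,0,0,-0.8,0.05],[0,0,-15,0,0,-1.0,0.05],[0,0,-20,0,0,-1.3,0.05],[0,0,-25,0,0,-1.5,0.05],[0,0,-30,0,0,-1.7,0.05],[0,0,-35,0,0,-2.0,0.05],[0,0,-40,0,0,-2.3,0.05],[0,0,-40,0,0,-2.3,0.05]],
])

```text
time: 23.92
tcp_pos: [0.534, 0.1354, 0.1184]
tcp_rot: [0.805, -3.023, 0.004]
wrist_force: [1.6, 1.3, 4.8]
grip_width: 0.157
```

Call:
send_rows([
  [[0,0,-4,0,0,-0.6,0.05],[0,0,-8,0,0,-0.8,0.05],[0,0,-12,0,0,-1.0,0.05],[0,0,-16,0,0,-1.2,0.05],[0,0,-20,0,0,-1.4,0.05],[0,0,-20,0,0,-1.4,0.05]],
])

```text
time: 24.42
tcp_pos: [0.5344, 0.1353, 0.1174]
tcp_rot: [0.272, -3.117, 0.0]
wrist_force: [0.3, -0.4, 5.6]
grip_width: 0.158
```

Run:
```python
from fit import *
s=bot.sense(); t=s["tcp_pos"]; print(t,s["wrist_force"],s["torque"],np.degrees(s["joint_positions"][0]+s["joint_positions"][5]))
q=vision.snapshot("scene")
u,v=map(int,px(q,t-[0,0,.07])); save(q,"scene15",(max(0,u-60),max(0,v-60),u+60,v+60),6)
```

```text
[0.53436089 0.13530986 0.11743111] [ 0.29315385 -0.44801183  5.5995756 ] [-0.09790531 -0.36971314 -0.13806659] -79.74641548742625
```

View pics/scene15.png

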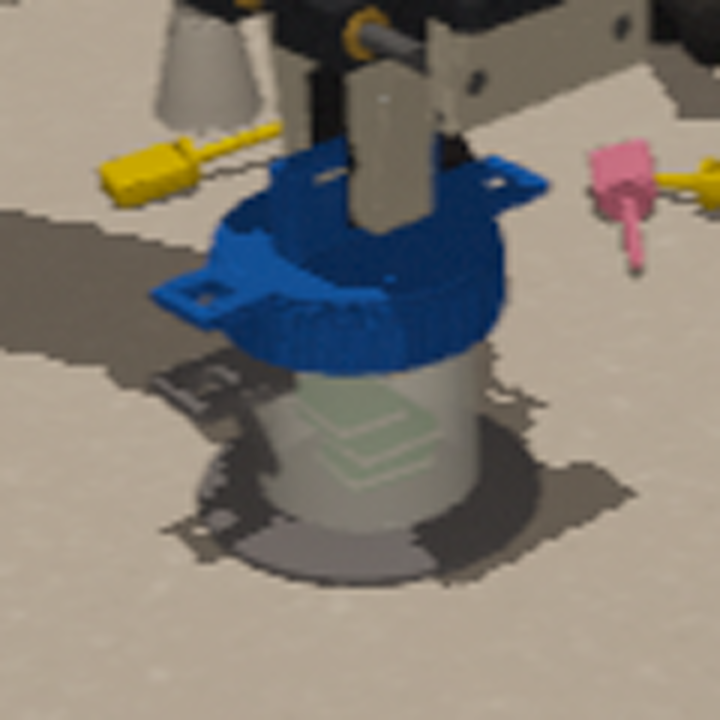

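Call:
send_rows([
  [[0,0,-2,0,0,-0.6,0.05],[0,0,-4,0,0,-0.7,0.05],[0,0,-6,0,0,-0.8,0.05],[0,0,-8,0,0,-0.9,0.05],[0,0,-8,0,0,-0.9,0.05]],
])

```text
time: 24.88
tcp_pos: [0.5348, 0.1353, 0.1171]
tcp_rot: [0.067, -3.129, -0.001]
wrist_force: [1.5, -0.1, 5.3]
grip_width: 0.157
```

Run:
```python
from fit import *
s=bot.sense(); t=s["tcp_pos"]; print(t,s["wrist_force"],s["torque"],np.degrees(s["joint_positions"][0]+s["joint_positions"][5]))
```

```text
[0.53481617 0.13526633 0.11710739] [ 1.45463563 -0.11522797  5.27327451] [-0.02725331 -0.65939863  0.25001572] -87.2294748783602
```

Call:
send_rows([
  [[0,0,-2,0,0,-0.4,0.05],[0,0,-4,0,0,-0.5,0.05],[0,0,-6,0,0,-0.5,0.05],[0,0,-6,0,0,-0.5,0.05]],
])

```text
time: 25.22
tcp_pos: [0.5347, 0.1352, 0.1171]
tcp_rot: [-0.088, -3.129, -0.001]
wrist_force: [-2.1, 0.7, 7.0]
grip_width: 0.166
```

Run:
```python
from fit import *
s=bot.sense(); t=s["tcp_pos"]; print(t,s["wrist_force"],s["torque"],np.degrees(s["joint_positions"][0]+s["joint_positions"][5]))
q=vision.snapshot("scene")
u,v=map(int,px(q,t-[0,0,.07])); save(q,"scene16",(max(0,u-60),max(0,v-60),u+60,v+60),6)
```

```text
[0.53468859 0.13524348 0.11707322] [-2.09367864  0.6600425   6.97302518] [0.31470657 0.47381567 0.83111818] -92.84773185559975
```

View pics/scene16.png

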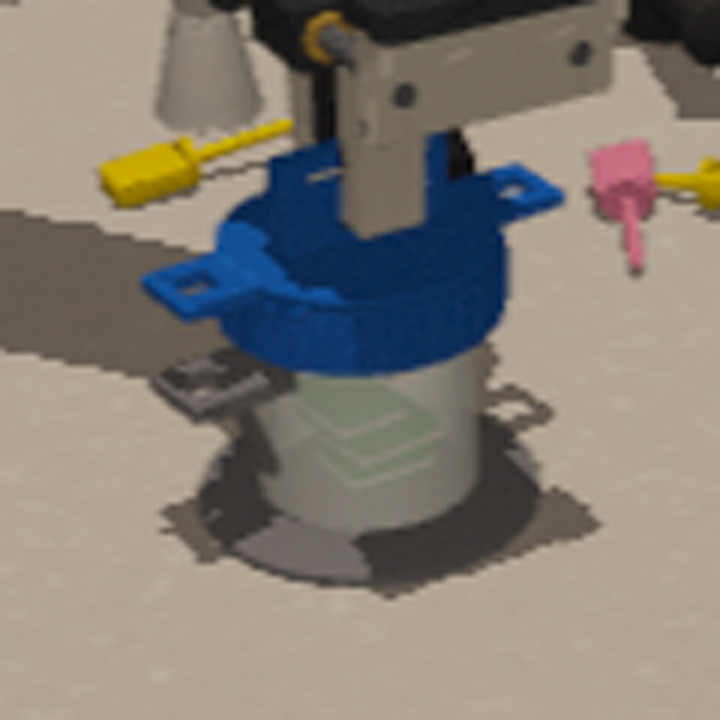

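Call:
send_rows([
  [[0,0,0,0,0,0.5,0.2],[0,0,0,0,0,0.5,0.4],[0,0,0,0,0,0.5,0.5],[0,0,0,0,0,10,0.5],[0,0,0,0,0,40,0.5],[0,0,0,0,0,75,0.5],[0,0,0,0,0,75,0.5]],
], squeeze=20)

```text
time: 25.85
tcp_pos: [0.5378, 0.1362, 0.1991]
tcp_rot: [-0.082, -3.137, -0.007]
wrist_force: [0.9, 0.5, 0.8]
grip_width: 0.493
```

Call:
send_rows([
  [[0,0,7,15,15,0,0.5],[0,0,14,30,32,0,0.5],[0,0,21,45,55,0,0.5],[0,0,28,60,78,0,0.5],[0,0,35,70,95,0,0.5],[0,0,42,78,112,0,0.5],[0,0,49,85,126,0,0.5],[0,0,50,85,126,0,0.5]],
])

```text
time: 26.52
tcp_pos: [0.6238, 0.2644, 0.1986]
tcp_rot: [1.265, -2.871, -0.003]
wrist_force: [0.9, -0.3, -0.1]
grip_width: 0.5
```

Run:
```python
from fit import *
s=bot.sense(); t=s["tcp_pos"]; print(t,s["wrist_force"],s["torque"],np.degrees(s["joint_positions"][0]+s["joint_positions"][5]))
q=vision.snapshot("scene"); save(q,"scene17",(230,170,350,290),6)
print(fitlid(q,(.5335,.1345),.069,np.radians(4),win=50))
for m in nets.mark_of(q,"lid_eye_a")[:3]: print(m["conf"],m["location"],w(q,*m["location"],z=.095))
q=vision.snapshot("top"); save(q,"top17",(230,200,350,320),6)
print(fitlid(q,(.5335,.1345),.069,np.radians(4),win=50))
for m in nets.mark_of(q,"lid_eye_a")[:3]: print(m["conf"],m["location"],w(q,*m["location"],z=.095))
```

```text
[0.62377889 0.26436307 0.19859564] [ 0.90256352 -0.33766268 -0.10916471] [ 0.09161157 -0.17239837 -0.02507283] -42.362202976612004
(array([534.34589871, 137.18428319]), np.float64(3.7938824775711244), np.float64(160.0), np.uint64(1733))
0.96 [317.0, 230.6] [0.59017333 0.13026913 0.095     ]
0.91 [262.5, 244.9] [0.47683338 0.13782695 0.095     ]
0.33 [472.9, 293.6] [ 0.66890435 -0.18905409  0.095     ]
(array([532.08764146, 135.28028549]), np.float64(3.5929022867672584), np.float64(270.0), np.uint64(1597))
0.93 [308.1, 240.0] [0.58882686 0.14148598 0.095     ]
```

View pics/scene17.png

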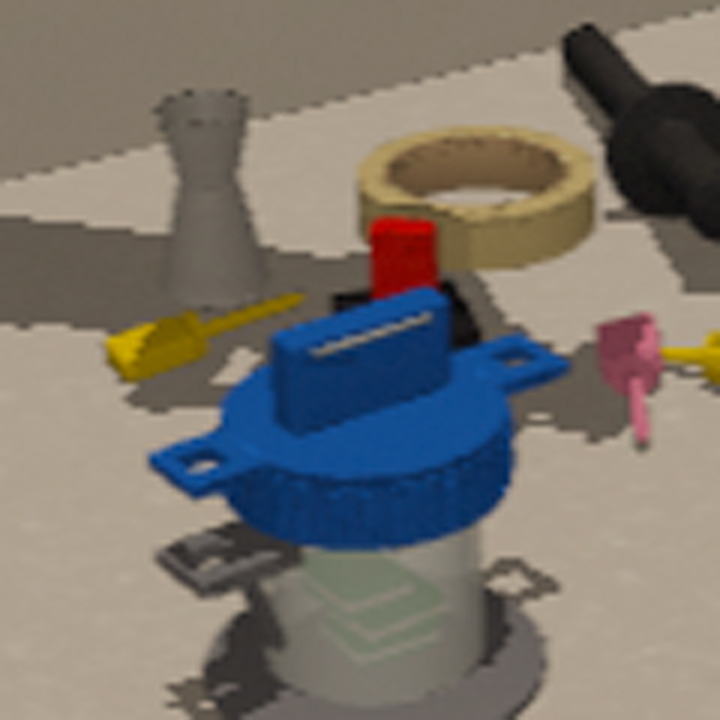

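View pics/top17.png

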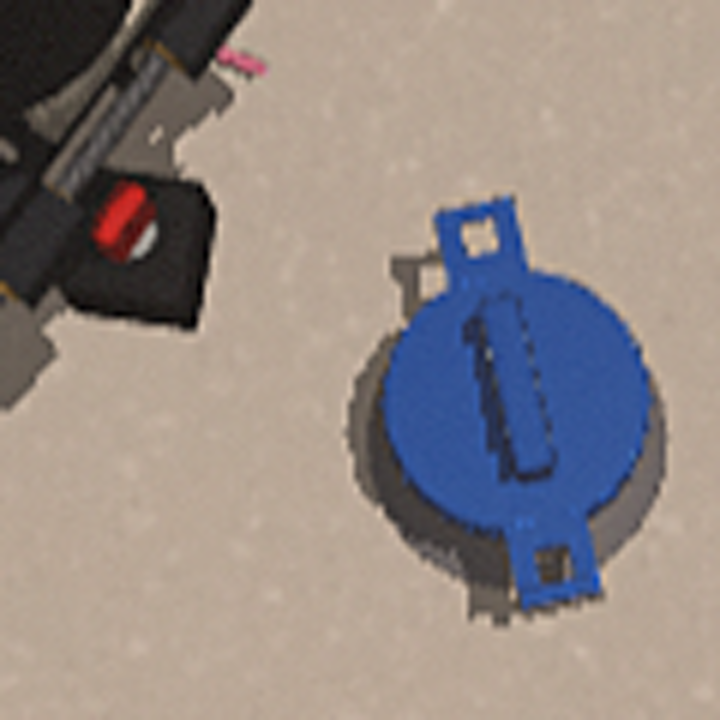

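Call:
send_rows([
  [[0,0,7,-3.5,-3,0,0.5],[0,0,14,-3.5,-3,0,0.5],[0,0,21,-3.5,-3,0,0.5],[0,0,28,-3.5,-3,0,0.5],[0,0,35,-3.5,-3,0,0.5],[0,0,42,-3.5,-3,0,0.5],[0,0,49,-3.5,-3,0,0.5],[0,0,56,-3.5,-3,0,0.5],[0,0,63,-3.5,-3,0,0.5],[0,0,70,-3.5,-3,0,0.5]],
])

```text
time: 27.55
tcp_pos: [0.6187, 0.2578, 0.1997]
tcp_rot: [2.676, -1.636, 0.002]
wrist_force: [-0.7, 0.2, 0.1]
grip_width: 0.502
```

Call:
send_rows([
  [[0,0,7,0,0,-20,0.5],[0,0,14,0,0,-40,0.5],[0,0,19,0,0,-60,0.5],[0,0,19,0,0,-60,0.5],[0,0,19,0,0,-60,0.5]],
])

```text
time: 27.97
tcp_pos: [0.6181, 0.2568, 0.1395]
tcp_rot: [2.905, -1.177, 0.002]
wrist_force: [-0.5, 0.2, 0.4]
grip_width: 0.496
```

Run:
```python
from fit import *
s=bot.sense(); t=s["tcp_pos"]; print(t,s["tcp_rot"],s["grip_width"]*88,np.degrees(s["joint_positions"][0]+s["joint_positions"][5]))
q=vision.snapshot("scene"); save(q,"scene18",(240,140,360,260),6)
q=vision.snapshot("top"); save(q,"top18",(190,180,310,300),6)
```

```text
[0.61813311 0.25679112 0.13949507] [ 2.90540745e+00 -1.17739101e+00  1.71129984e-03] 43.611208470054834 45.73392066372269
```

View pics/scene18.png

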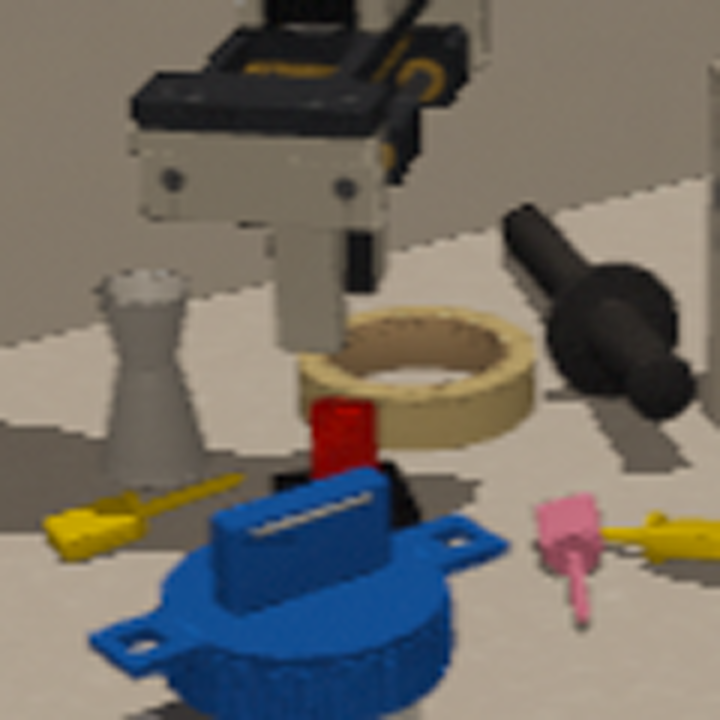

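View pics/top18.png

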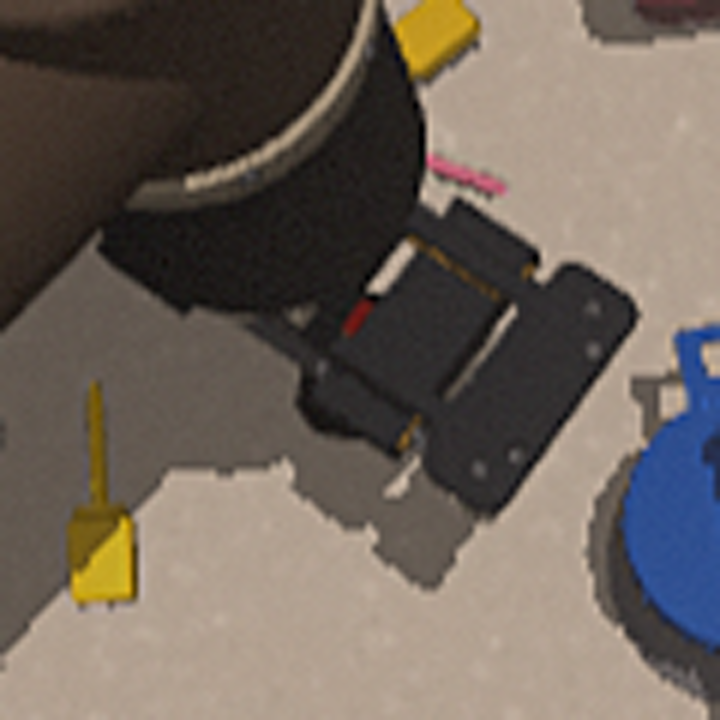

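Call:
send_rows([
  [[0,0,0,1.5,3,0,0.5],[0,0,0,2.3,4.5,0,0.5],[0,0,0,2.3,4.5,-8,0.5],[0,0,0,2.3,4.5,-25,0.5],[0,0,0,2.3,4.5,-45,0.5],[0,0,0,2.3,4.5,-58,0.5],[0,0,0,2.3,4.5,-62,0.5],[0,0,0,2.3,4.5,-62,0.5],[0,0,0,2.3,4.5,-62,0.5]],
])

```text
time: 28.82
tcp_pos: [0.622, 0.2625, 0.0798]
tcp_rot: [2.909, -1.177, 0.006]
wrist_force: [0.4, 1.1, 0.0]
grip_width: 0.502
```

Run:
```python
from fit import *
s=bot.sense(); t=s["tcp_pos"]; print(t,s["wrist_force"],np.degrees(s["joint_positions"][0]+s["joint_positions"][5]))
q=vision.snapshot("scene"); save(q,"scene19",(250,160,350,260),7)
```

```text
[0.62201826 0.262472   0.07975835] [0.42944771 1.07561348 0.04198172] 45.71608027766966
```

View pics/scene19.png

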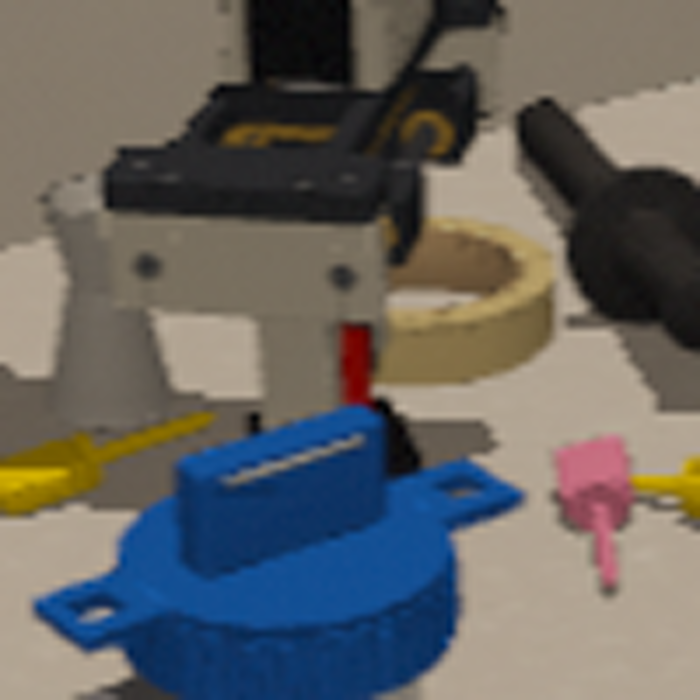

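Call:
send_rows([
  [[0,0,0,-1.5,-1,-2,0.4],[0,0,0,-1.5,-1,-2,0.2],[0,0,0,-1.5,-1,-2,0.05],[0,0,0,-1.5,-1,-2,0.05],[0,0,0,-1.5,-1,-2,0.05],[0,0,0,-1.5,-1,-2,0.05],[0,0,0,-1.5,-1,-2,0.05]],
], squeeze=25)

```text
time: 29.45
tcp_pos: [0.6209, 0.2617, 0.0786]
tcp_rot: [2.91, -1.177, 0.007]
wrist_force: [-0.5, 0.3, 2.6]
grip_width: 0.135
```

Call:
send_rows([
  [[0,0,0,0,0,15,0.05],[0,0,0,0,0,35,0.05],[0,0,0,0,0,60,0.05],[0,0,0,0,0,90,0.05],[0,0,0,0,0,120,0.05],[0,0,0,0,0,140,0.05],[0,0,0,0,0,140,0.05]],
])

```text
time: 30.03
tcp_pos: [0.623, 0.2627, 0.2243]
tcp_rot: [-2.909, 1.176, -0.015]
wrist_force: [0.1, 0.2, -0.1]
grip_width: 0.137
```

Run:
```python
from fit import *
s=bot.sense(); t=s["tcp_pos"]; print(t,s["wrist_force"],np.degrees(s["joint_positions"][0]+s["joint_positions"][5]),s["grip_width"]*88)
q=vision.snapshot("scene"); u,v=map(int,px(q,t-[0,0,.03])); save(q,"scene20",(u-50,v-50,u+50,v+50),7)
print(u,v)
for nm in("scene","top"):
    q=vision.snapshot(nm)
    for m in nets.mark_of(q,"pin_tip")[:3]: print(nm,m["conf"],m["location"],w(q,*m["location"],z=t[2]-.0706))
    for m in nets.mark_of(q,"lid_eye_a")[:3]: print(nm,m["conf"],m["location"],w(q,*m["location"],z=.095))
    for m in nets.mark_of(q,"jar_eye")[:2]: print(nm,"je",m["conf"],m["location"],w(q,*m["location"],z=.063))
    print(px(q,t-[0,0,.0706]))
save(q,"top20",(280,230,360,310),8)
```

```text
[0.62298682 0.26271971 0.22432474] [ 0.14268309  0.23851762 -0.0782997 ] 45.82253078583842 12.081027636925128
294 159
scene 0.72 [338.2, 242.5] [ 0.5317607  -0.02482679  0.15372474]
scene 0.66 [292.5, 178.6] [0.61734667 0.26526375 0.15372474]
scene 0.4 [315.4, 230.3] [0.52552186 0.03267788 0.15372474]
scene 0.97 [264.0, 243.6] [0.48144647 0.14079542 0.095     ]
scene 0.65 [313.7, 231.7] [0.58242933 0.12990207 0.095     ]
scene je 0.89 [265.5, 259.7] [0.48047185 0.13738825 0.063     ]
scene je 0.62 [294.6, 176.5] [0.7486445  0.48612518 0.063     ]
(np.float64(295.44243819168616), np.float64(178.40022716463218))
top 0.54 [274.3, 212.2] [0.64255808 0.19964254 0.15372474]
top 0.96 [307.6, 238.6] [0.59193799 0.14202746 0.095     ]
top 0.71 [321.7, 296.0] [0.46988629 0.13317467 0.095     ]
top je 0.65 [319.3, 295.7] [0.47446742 0.13701566 0.063     ]
(np.float64(244.00552682707593), np.float64(226.77995319291614))
```

View pics/scene20.png

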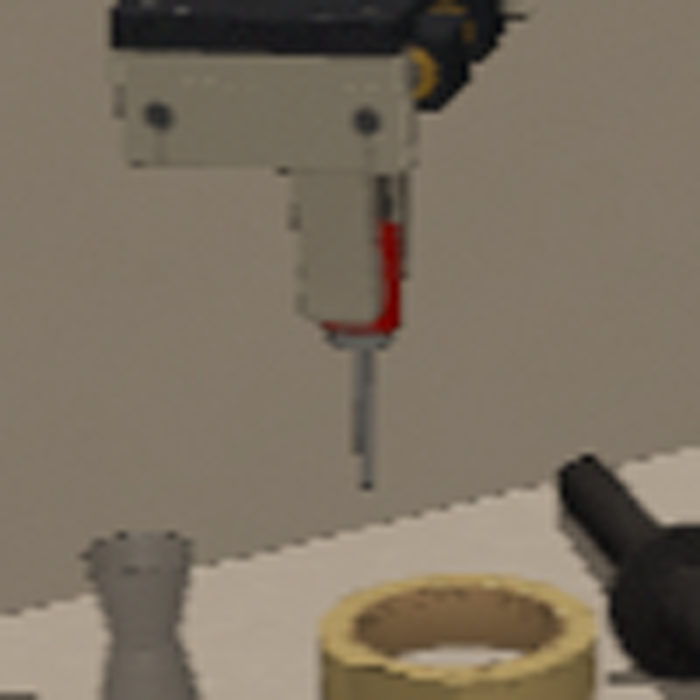

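View pics/top20.png

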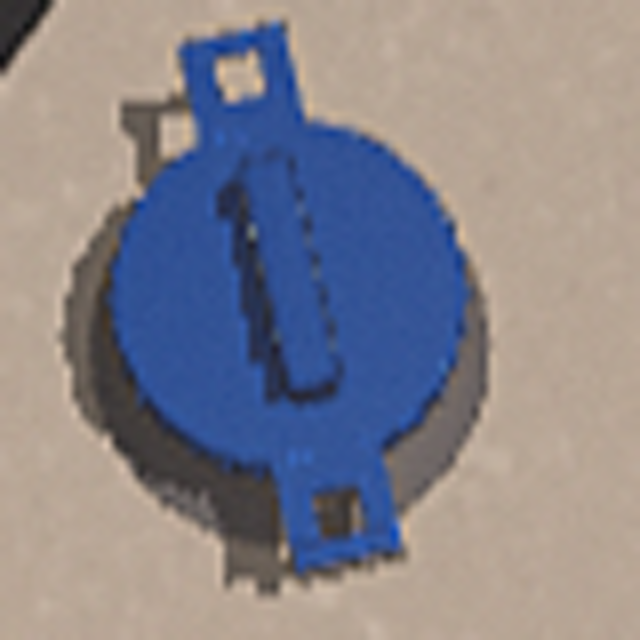

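Run:
```python
from fit import *
T=vision.snapshot("top"); S=vision.snapshot("scene")
for p,l in ((T,[(322.5,294.4),(310,239.4)]),(S,[(263.5,247.3),(316.7,230.8)])):
    P=[w(p,*a,z=.095) for a in l]; print(P, np.mean(P,0), np.degrees(np.arctan2(*(P[1]-P[0])[1::-1])), np.linalg.norm(P[1]-P[0]))
    print(px(p,[.4754,.1313,.095]), px(p,[.4754,.1313,.063]))
```

```text
[array([0.47280058, 0.13103421, 0.095     ]), array([0.58943383, 0.13738643, 0.095     ])] [0.53111721 0.13421032 0.095     ] 3.1174315965294577 0.11680609712356924
(np.float64(322.15368589188324), np.float64(293.15246711668425)) (np.float64(321.9225669001894), np.float64(294.80569778881323))
[array([0.47404576, 0.12852091, 0.095     ]), array([0.58923344, 0.12987261, 0.095     ])] [0.5316396  0.12919676 0.095     ] 0.6723201767496837 0.11519560481582325
(np.float64(263.4563048504458), np.float64(246.50116942936006)) (np.float64(264.58907864569835), np.float64(261.8249378835116))
```

Call:
send_rows([
  [[0,0,6,-20,-18,0,0.05],[0,0,12,-40,-36,0,0.05],[0,0,18,-60,-54,0,0.05],[0,0,24,-80,-72,0,0.05],[0,0,30,-100,-90,0,0.05],[0,0,36,-120,-108,0,0.05],[0,0,42,-140,-125,0,0.05],[0,0,44,-148,-132,-5,0.05],[0,0,44,-148,-132,-20,0.05],[0,0,44,-148,-132,-35,0.05]],
])

```text
time: 31.42
tcp_pos: [0.4728, 0.1295, 0.1838]
tcp_rot: [-3.141, 0.001, -0.012]
wrist_force: [1.0, 1.4, -1.4]
grip_width: 0.131
```

Call:
send_rows([
  [[0,0,0,0,0,-3,0.05],[0,0,0,0,0,-6,0.05],[0,0,0,0,0,-8,0.05],[0,0,0,0,0,-8,0.05],[0,0,0,0,0,-8,0.05]],
])

```text
time: 31.83
tcp_pos: [0.4731, 0.1297, 0.1762]
tcp_rot: [-3.141, 0.001, -0.013]
wrist_force: [0.2, 0.2, -0.7]
grip_width: 0.136
```

```bash
cat > look.py <<'E'
from fit import *
import sys
s=bot.sense(); t=s["tcp_pos"]; print(t,s["tcp_rot"],s["wrist_force"],np.degrees(s["joint_positions"][0]+s["joint_positions"][5]),s["grip_width"]*88)
q=vision.snapshot("scene"); save(q,"scene"+sys.argv[1],(220,190,320,290),7)
print("tip pred",px(q,t-[0,0,.0706]))
T=vision.snapshot("top"); save(T,"top"+sys.argv[1],(270,230,370,330),7)
E
python3 look.py 21
```

```text
[0.47314692 0.12969839 0.17623619] [-3.14091164e+00  1.10739676e-03 -1.25149990e-02] [ 0.21681776  0.24042842 -0.72196681] 89.78724605723845 11.99881062852435
tip pred (np.float64(262.3662300490672), np.float64(241.97318479406695))
```

View pics/scene21.png

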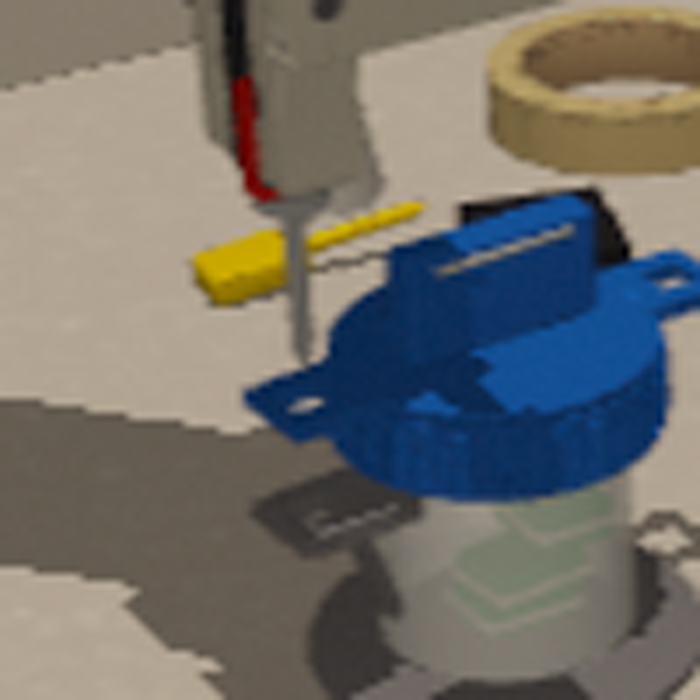

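View pics/top21.png

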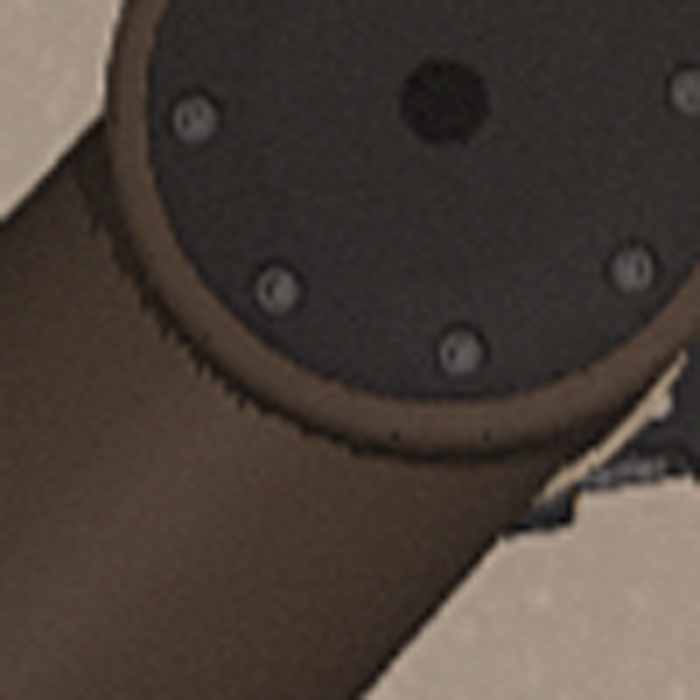

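Call:
send_rows([
  [[0,0,0,0.5,1.6,0,0.05],[0,0,0,0.5,1.6,-3,0.05],[0,0,0,0.5,1.6,-6,0.05],[0,0,0,0.5,1.6,-10,0.05],[0,0,0,0.5,1.6,-14,0.05],[0,0,0,0.5,1.6,-17,0.05],[0,0,0,0.5,1.6,-17,0.05]],
])

```text
time: 32.52
tcp_pos: [0.4732, 0.131, 0.1583]
tcp_rot: [3.142, -0.001, 0.011]
wrist_force: [-0.7, -0.1, 0.0]
grip_width: 0.135
```

```bash
python3 look.py 22
```

```text
[0.47315967 0.13101079 0.15830097] [ 3.14157328e+00 -1.39406454e-03  1.06887502e-02] [-0.73107846 -0.11776618  0.01351559] 89.7689871433675 11.840152544315558
tip pred (np.float64(262.69177755922703), np.float64(250.43709712628876))
```

View pics/scene22.png

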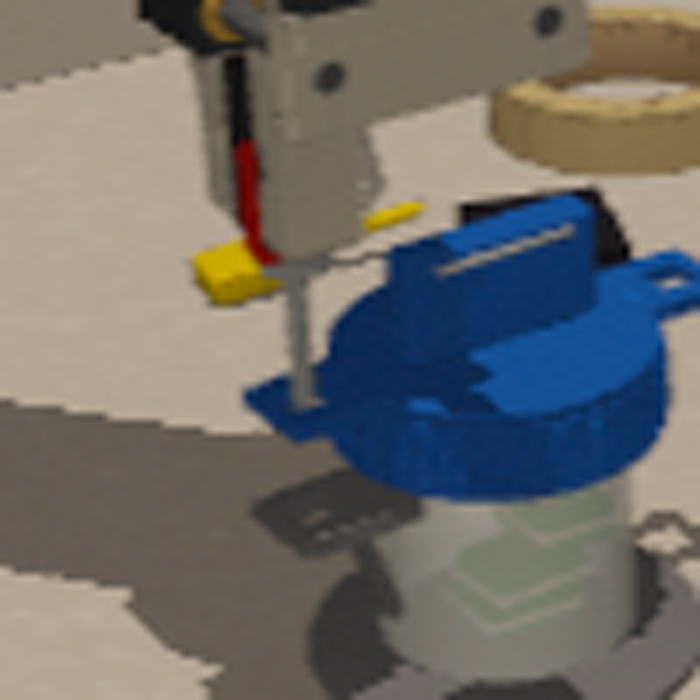

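Call:
send_rows([
  [[0,0,0,0,0,-4,0.05],[0,0,0,0,0,-8,0.05],[0,0,0,0,0,-12,0.05],[0,0,0,0,0,-16,0.05],[0,0,0,0,0,-20,0.05],[0,0,0,0,0,-24,0.05],[0,0,0,0,0,-27,0.05],[0,0,0,0,0,-27,0.05]],
])

```text
time: 33.28
tcp_pos: [0.4732, 0.131, 0.1312]
tcp_rot: [3.141, -0.001, 0.01]
wrist_force: [-0.3, -0.5, -0.3]
grip_width: 0.135
```

```bash
python3 look.py 23
```

```text
[0.47316342 0.13096263 0.13122806] [ 3.14133200e+00 -1.35778849e-03  1.03913385e-02] [-0.26005606 -0.52952098 -0.33101019] 89.74032045012498 11.906889895090742
tip pred (np.float64(263.67414259438954), np.float64(263.3646616150625))
```

View pics/scene23.png

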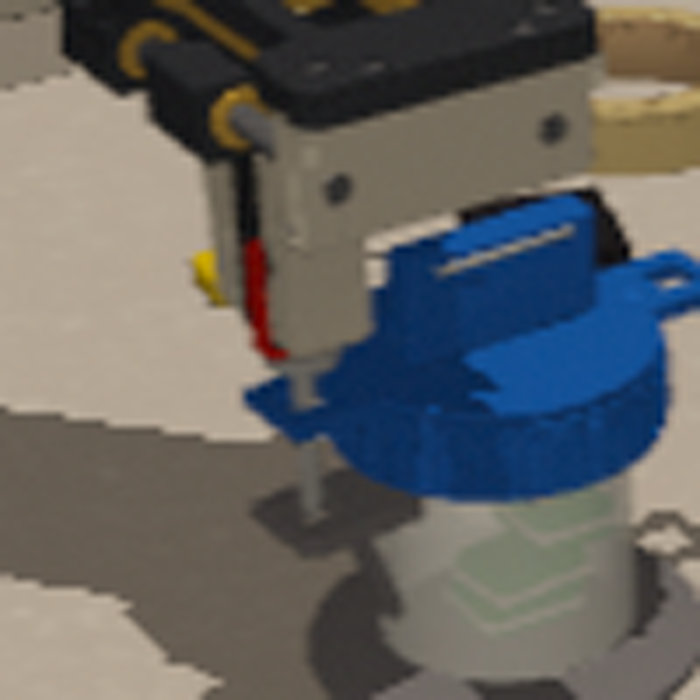

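Call:
send_rows([
  [[0,0,0,0,0,-3,0.05],[0,0,0,0,0,-6,0.05],[0,0,0,0,0,-8,0.05],[0,0,0,0,0,-10,0.05],[0,0,0,0,0,-11,0.05],[0,0,0,0,0,-12,0.05],[0,0,0,0,0,-12,0.05]],
])

```text
time: 33.97
tcp_pos: [0.4735, 0.1311, 0.1197]
tcp_rot: [-3.142, 0.001, -0.011]
wrist_force: [0.3, -0.1, -1.1]
grip_width: 0.136
```

```bash
python3 look.py 24
```

```text
[0.47348039 0.13114198 0.1197381 ] [-3.14153693e+00  1.02210359e-03 -1.14269919e-02] [ 0.26328658 -0.11980415 -1.06156138] 89.7297233798905 11.926582378532094
tip pred (np.float64(264.1853226398589), np.float64(268.65687931730224))
```

View pics/scene24.png

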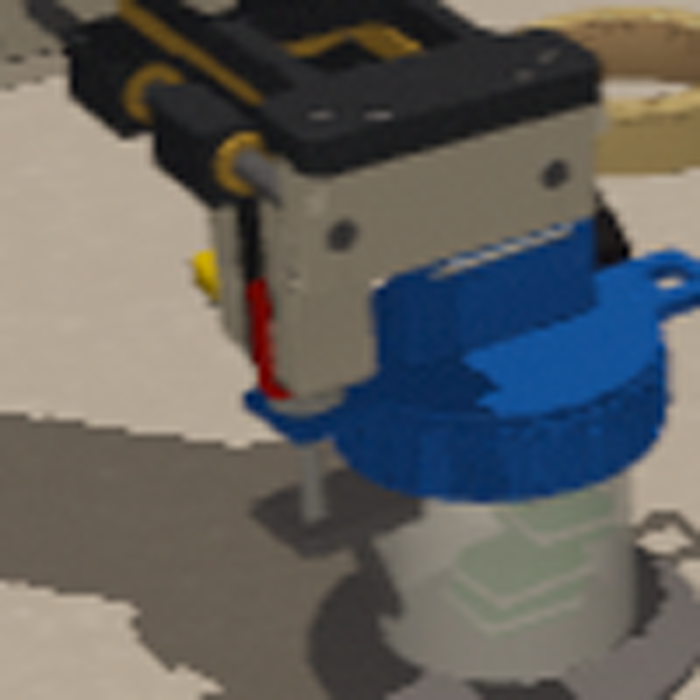

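Nearly down, no resistance. Press gently to feel the collar seat.

Call:
send_rows([
  [[0,0,0,0,0,-0.5,0.05],[0,0,0,0,0,-1,0.05],[0,0,0,0,0,-1.5,0.05],[0,0,0,0,0,-1.5,0.05]],
])

```text
time: 34.4
tcp_pos: [0.4735, 0.1312, 0.1184]
tcp_rot: [-3.141, 0.001, -0.012]
wrist_force: [0.4, 0.1, -0.8]
grip_width: 0.13
```

Call:
send_rows([
  [[0,0,0,0,0,-0.7,0.05],[0,0,0,0,0,-1.3,0.05],[0,0,0,0,0,-2,0.05],[0,0,0,0,0,-2,0.05]],
])

```text
time: 34.73
tcp_pos: [0.4736, 0.1311, 0.117]
tcp_rot: [-3.142, 0.001, -0.012]
wrist_force: [-4.1, -0.7, 7.5]
grip_width: 0.134
```

Call:
send_rows([
  [[0,0,0,0,0,0.3,0.15],[0,0,0,0,0,0.3,0.25],[0,0,0,0,0,0.3,0.4],[0,0,0,0,0,0.3,0.4],[0,0,0,0,0,10,0.4],[0,0,0,0,0,30,0.4],[0,0,0,0,0,60,0.4],[0,0,0,0,0,90,0.4]],
])

```text
time: 35.4
tcp_pos: [0.4731, 0.1307, 0.2081]
tcp_rot: [3.14, -0.0, 0.01]
wrist_force: [1.4, 1.1, -0.1]
grip_width: 0.398
```

Call:
send_rows([
  [[0,0,0,0,0,30,0.4],[0,0,0,0,-30,50,0.4],[0,0,0,0,-70,50,0.4],[0,0,0,0,-110,50,0.4],[0,0,0,0,-150,50,0.4],[0,0,0,0,-190,50,0.4],[0,0,0,0,-230,50,0.4],[0,0,0,0,-260,50,0.4],[0,0,0,0,-260,50,0.4]],
])

```text
time: 36.15
tcp_pos: [0.4725, -0.1334, 0.2588]
tcp_rot: [3.14, -0.006, 0.01]
wrist_force: [0.4, 0.6, 0.1]
grip_width: 0.404
```

Run:
```python
from blk import *
from fit import fitlid
s=bot.sense(); print(s["tcp_pos"],s["time"])
T=vision.snapshot("top"); save(T,"top25"); save(T,"top25c",(270,230,370,330),7); blocks(T); print(fitlid(T,(.5335,.1345),.069,np.radians(4),win=50))
S=vision.snapshot("scene"); save(S,"scene25"); save(S,"scene25c",(220,190,320,290),7); blocks(S); print(fitlid(S,(.5335,.1345),.069,np.radians(4),win=50))
C=cloud(S).reshape(-1,3); hsv=cv2.cvtColor(S["color"],cv2.COLOR_RGB2HSV).reshape(-1,3); r=((hsv[:,0]<8)|(hsv[:,0]>172))&(hsv[:,1]>180)&(np.hypot(C[:,0]-.4735,C[:,1]-.131)<.03)
print("red z",np.percentile(C[r],[2,50,98],axis=0))
C=cloud(T).reshape(-1,3); hsv=cv2.cvtColor(T["color"],cv2.COLOR_RGB2HSV).reshape(-1,3); b=(np.abs(hsv[:,0].astype(int)-111)<12)&(hsv[:,1]>150)&(np.hypot(C[:,0]-.533,C[:,1]-.135)<.04)
print("lid top z", np.percentile(C[b][:,2],[5,25,50,75,95]))
```

```text
[ 0.4724937  -0.1334064   0.25875191] 36.15
(array([533.0879917 , 134.24352727]), np.float64(3.7805241633726254), np.float64(441.0), np.uint64(1166))
(array([532.77309993, 135.85519829]), np.float64(7.946863487772979), np.float64(138.0), np.uint64(1654))
red z [[0.46149841 0.12330745 0.09913228]
 [0.47187026 0.12622897 0.11553196]
 [0.48421046 0.13225269 0.12921961]]
lid top z [0.09257734 0.09467456 0.09638762 0.09827561 0.12840337]
```

View pics/scene25c.png

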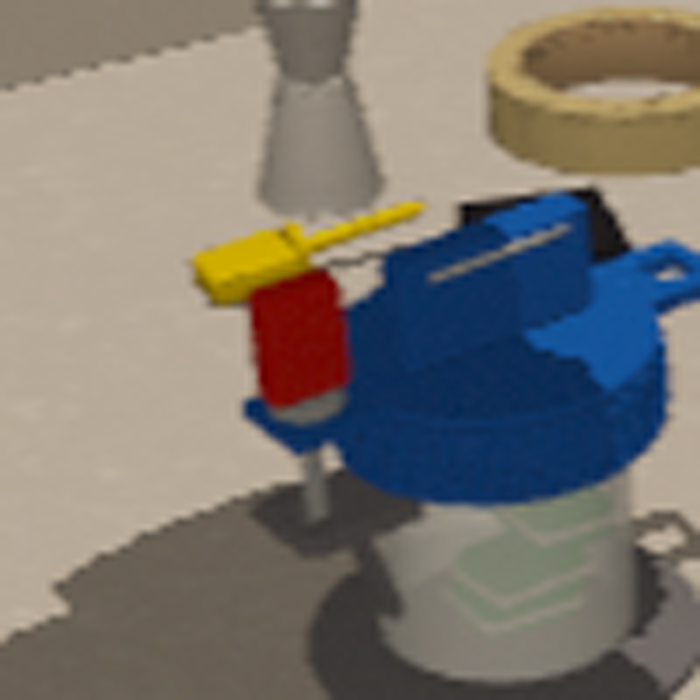

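View pics/top25.png

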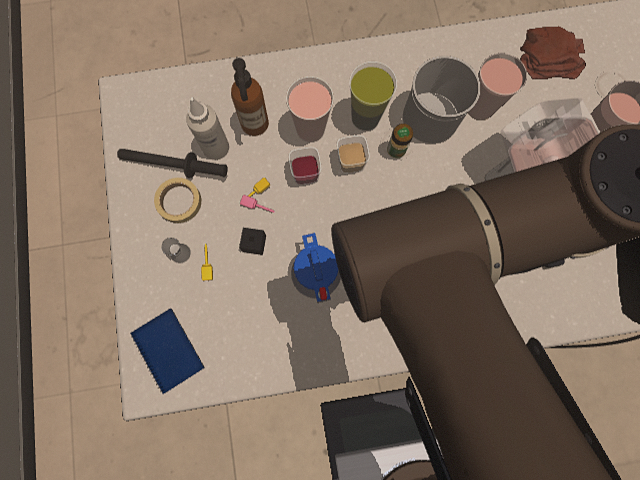

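View pics/scene25.png

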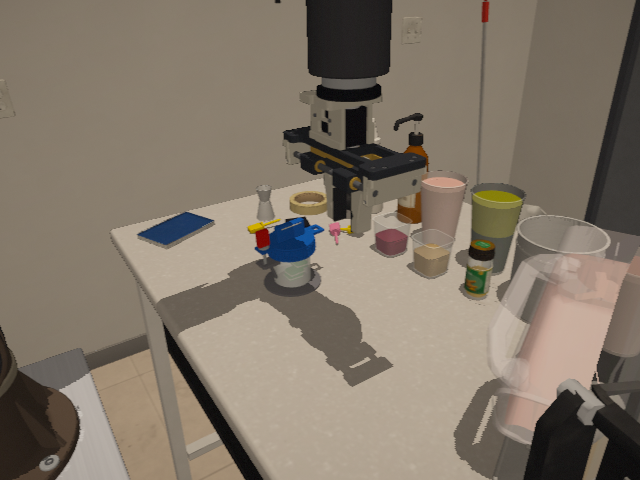

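```bash
python3 -c "
from cell import sign_off
print(sign_off())"
```

```text
the job is handed in; nothing more can be done
None
```

The job is handed in at about 36 s of the 200 s allowed. All three blocks are in the jar, the lid is screwed home, and the red pin locks it.

- **Blocks:** I found three green blocks on the counter in both cameras and no fourth. All three now show through the jar wall, and none is left on the counter.
- **Lid:** I turned it back until it dropped to about 75 mm, then clockwise about 2.3 rad to a firm stop. The lid origin reads about 69 mm, and one ear sits over the jar's arm.
- **Pin:** It went through both eyes without resistance and met about 7.5 N of contact right at the expected depth. After release it stands upright with its collar on the ear.
- **Other things on the counter:** In the last pictures the tubs, jigger, cinnamon jar and the pink and yellow look-alike pins look to be where they were. The area of the look-alikes differed between my first top picture and later ones. A second picture, taken before the arm had moved, already showed them where they are now.
- **Checks that disagreed:** The two cameras differ by 2 to 3 mm in places. In the last scene picture my lid fit gave a yaw of 8°, probably because the red grip hides part of it. The top view gave 3.8°, and both cameras had given about 3.7° before the pin went in.

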